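Clamp the tube block in the cooling dock and open its coolant valve halfway

ROBOT

A 7-joint arm with a two-finger parallel gripper is mounted at the origin on the work surface. World frame = base frame: x ahead of the robot, y to its left, z up, the work surface at z = 0. Lengths are in m, angles in rad, forces in N, time in s.
With the tool pointing down it reaches from about 0.4 to 0.85 m from the base axis. Payload 10.4 kg.
Tool frame: the origin (TCP) lies between the finger pads; the fingertips stand 19 mm ahead of it and the grasp point (between the pads) is the TCP (manip.tips_ahead is the distance from the TCP to the fingertips, in m); z points along the fingers, y is the line along which they close (so a half turn about z gives the same grasp; the last joint's range is limited). The gripper opens to 85 mm and grips with 20 to 120 N. Pads are 22 mm wide; open, the fingers measure 114 mm over their backs; the gripper's body (76 mm by 85 mm) begins 54 mm behind the grasp point. The pads swing forward as they close: fully open they stand 13 mm farther back than shut.
Start: joints at [1.167, 0.332, -0.065, 1.46, 0.022, 1.35, -0.088], TCP at [0.232, -0.58, 0.25] pointing down, gripper open.
Joint ranges: [-2.6, 2.6], [-0.5, 2.12], [-1.47, 1.34], [0.16, 2.42], [-1.27, 4.41], [0.06, 2.06], [-2.6, 2.6]. Speed limits (rad/s): [2.22, 2.22, 2.79, 2.79, 3.14, 3.14, 3.14].

INTERFACE

Orientations are given as a unit quaternion [x, y, z, w].
In Python, from workcell import manip, viewer gives the robot as it stands.
- The arm moves only by the tool arm_command, never from a script. Its argument "series" is text: rows parted by semicolons, each of 5 numbers parted by spaces: the closure, from 0 (fully open) to 1 (shut), then the shift along the tool's x, y, z normalised to -1 to 1, where 1 is 0.4 m, then the turn about the tool's z normalised to -1 to 1, where 1 is 180 degrees. In form: jaw tx ty tz spin; .... A call has exactly 10 rows; each row shifts and turns the commanded pose from where the row before left it, along the tool's axes as they then stand; what a row does not reach is not made up. A row lasts 1/8 s, in which the tool goes at most 62.5 mm and 10.7 degrees, less where a joint would pass 70% of its speed; a pose out of reach is approached as far as the arm can. A call with a number of a shift or a turn outside -1 to 1 is refused whole. A call with a gripper value outside its range is refused whole. The fingers move at their own pace and stop on an object; "newtons" is the grip in N (left out, the last holds). Time passes only in rows, so rows that do not move let the fingers close, or fill a call up. It gives the time, the measured TCP pose, the force, the opening and the grip force at its end, in the units of the state.
- manip.get_obs(): the state, without advancing time (a new reading comes with each control period).
- viewer.camera(name): name is "scene" or "top" or "wrist"; returns a dict with "pixels" (480x640x3 uint8, red, green, blue), "intrinsics" (3x3 intrinsics, pixels), "extrinsics" (4x4, takes a point from world to camera coordinates). Camera axes: x right, y up, looking along -z (the intrinsics and any distortion apply to the point x, -y, -z); pixel columns grow to the right and rows downward; lengths in m; the calibration is good to about 2 mm. A picture is of the moment at which its call begins. There is no depth.
- manip.hand_in(): hands the job in; it is judged then, once.
The state is a dict: "clock": time; "joint_pos": joint angles; "joint_velocities": joint speeds; "tau": joint torques, N m; "position": TCP position; "ee_rot": TCP orientation; "ft_force": force on the tool from outside, world axes, zero at the start; "torque": the same for the moment, N m; "grip_width": opening from 0.0 (shut) to 1.0 (fully open); "grasp_force": force on a finger pad.
Only numpy, scipy, OpenCV 4.12 (cv2) and the standard library are available. Lean on these libraries where they do the work, as an engineer would, in place of code of your own. Each camera call takes 0.05 s, during which the arm holds its last target. There are 200 camera calls.

TASK

Put the narrow aluminium tube block, wells up, into the slanted pocket of the cooling dock, then swing the dock's clamp lever all the way shut so that it holds the block pressed fully home. Only then open the coolant valve on the bench halfway (handle at 45 degrees). Leave everything else on the bench where it is.

Things in the scene. Friction and masses are not known exactly. Their poses are not given: they have to be found in the camera images.
- block: the narrow tube block: plain aluminium, 100 (its x) x 44 (its y) x 60 mm high (its z), one row of four dark wells on its top; about 0.4 kg; starts upright on the bench. Origin at the centre of its underside. It may go in either way round.
- wide_block: another aluminium block, not to be used: 100 x 76 x 45 mm high with two rows of wells; origin at the centre of its underside. It and the narrow block may stand in each other's place.
- pocket: the dock's grey pocket plate (156 x 92 mm), fixed, slanted 25 degrees to face up and towards the robot. Origin at the centre of the pocket's mouth, in the plate's top face; x points up the slope away from the robot, y across it, z out of the pocket along the way in. The pocket is a hole 103 (x) by 47 mm (y), with a 4 mm chamfer. Two hinge cheeks stand at x = 58 to 76 mm, up to z = 52 mm.
- pocket_home (a point): centre of the pocket's floor when pressed home, 28 mm below the mouth. The floor is sprung: a block set in it rests with its underside 20 mm below the mouth, 28 mm when pressed fully home (about 9 N), and springs up again unless the lever holds it
- lever (a joint): clamp lever, hinged about the pocket's y at lever_hinge, stiff (0.55 N m), stays where left. 0 = shut, lying over the block towards the robot; grows as it swings up and away (stop 2.2 rad); starts at 1.75 to 2.05, about upright. Steel bar 14 mm wide, 12 thick; black paddle 34 long, 46 wide, 12 thick at its end; a foot in its middle presses the block's top in the last 0.15 rad
- lever_hinge (a point): point on the lever's hinge axis, in the middle between the cheeks: 67 mm up the slope from the pocket's origin and 44 mm out from the plate
- lever_tip (a point): point in the middle of the lever paddle's outer face (the one that faces out from the plate when shut, away from the robot when open), 135 mm from the hinge axis along the bar and 6 mm outwards
- valve (a joint): the coolant valve's handle, turning about the vertical: 0 = shut (handle across the pipe), it grows anticlockwise seen from above to 1.571 = fully open (handle along the pipe). Starts at 0 to 0.2 rad. Friction about 0.12 N m.
- valve_top (a point): centre of the top face of the valve handle, on its axis, 122 mm above the bench. The handle is a black bar 76 mm long, 14 mm wide, 26 mm high, with a white dot near the end that points along the valve base's x axis when shut
- valve_base: the bench valve's fixed base: steel plate 70 x 170 mm with a bent steel pipe that runs along its y axis, centred 60 mm above the bench, and a brass valve body under the handle. Origin at the centre of its underside, z up
- vial: small glass jar with a blue cap, 42 mm across, 75 mm high, upright; origin under its centre; leave alone
- flask: larger glass jar with a blue cap, 68 mm across, 130 mm high, upright; origin under its centre; leave alone
- tape: black tape dispenser 120 x 50 x 73 mm high; origin under its centre; leave alone
- pipette: pipette lying on the bench, 236 mm long along its x, 26 mm thick; leave alone
There are look-alikes about, which are no part of the job. What is shaped like the part that bears pocket but green or orange is not meant. What is shaped like the block but green is not meant.

How it is judged:
On the way, in this order (a step that is already met when the one before it is completed fails the run):
1. the narrow block stands in the pocket, square to it, at least 15 mm deep (x of block in the frame of pocket between -0.005 and 0.005 m and y of block in the frame of pocket between -0.005 and 0.005 m and angle between the z axis of block and the z axis of pocket, either way round below 0.08 rad and z of block in the frame of pocket below -0.015 m), for 0.2 s.
2. the lever is shut (within 0.06 rad) and holds the block fully home (at least 24.5 mm deep) (x of block in the frame of pocket between -0.005 and 0.005 m and y of block in the frame of pocket between -0.005 and 0.005 m and angle between the z axis of block and the z axis of pocket, either way round below 0.08 rad and z of block in the frame of pocket between -0.033 and -0.0245 m and value of joint lever below 0.06 rad), for 0.3 s.
3. the valve is halfway open (0.785 rad, within 0.14) while the block stays clamped (all of step 2 and value of joint valve between 0.645 and 0.925 rad), for 0.2 s.
At the end, for the whole second after the job is handed in: the narrow block is in the pocket, wells up (underside 24.5 to 33 mm below the mouth, within 5 mm of its centre and 0.08 rad of square), at rest; the lever is shut within 0.06 rad; the valve stands at 0.785 rad within 0.14 (all of step 3 and linear speed of block below 0.02 m/s); the robot touches nothing.
It fails at once if the wide block is moved by more than 30 mm (distance of wide_block from where it was at the start of the episode above 0.03 m).
It fails at once if the vial is moved by more than 30 mm (distance of vial from where it was at the start of the episode above 0.03 m).
It fails at once if the flask is moved by more than 30 mm (distance of flask from where it was at the start of the episode above 0.03 m).
It fails at once if the tape is moved by more than 30 mm (distance of tape from where it was at the start of the episode above 0.03 m).
It fails at once if the pipette is moved by more than 30 mm (distance of pipette from where it was at the start of the episode above 0.03 m).
It also fails if it takes over 67 s, if anything falls off the work surface, if the arm or the gripper's body presses on something with over 40 N, if the wrist force passes 120 N, or if a joint passes its speed limit or range.

## Working session

There is one attempt and no reset: what is moved stays moved. The work goes in short steps, Python scripts to look and compute and a tool call to move; the robot and the scene stay as the last step left them, time stands still between calls to the robot, and variables do not carry over. Pictures are saved under pics/ and viewed, at most 10 in all, crops included, and the job is handed in when it is done.

Besides the shell and the picture viewer there is one more tool, called after "Request:" in YAML: its name, and indented under it one key for each argument. arm_command: Moves the arm, as the interface text tells. Scaled input: -1 to 1 covers 0.4 m each way for a shift and 180 degrees each way for a turn. Its arguments: {"type":"object","properties":{"series":{"type":"string"},"newtons":{"type":"number"}},"required":["series"]}

```bash
ls; mkdir -p pics
python3 - <<'E'
from workcell import manip, viewer
import cv2,numpy as np,pickle
o=manip.get_obs();print({k:np.round(v,3) for k,v in o.items()})
ims={}
for n in ["scene","top","wrist"]:
    c=viewer.camera(n);ims[n]=c
    cv2.imwrite(f"pics/{n}0.png",c["pixels"][:,:,::-1]);print(n,c["intrinsics"].round(1).tolist(),c["extrinsics"].round(3).tolist(),[k for k in c])
pickle.dump(ims,open("ims0.pkl","wb"))
E
```

```text
pics
{'clock': np.float64(0.0), 'joint_pos': array([ 1.167,  0.333, -0.065,  1.461,  0.022,  1.35 , -0.089]), 'joint_velocities': array([ 0.001,  0.001,  0.002, -0.   ,  0.001, -0.001, -0.   ]), 'tau': array([-0.0000e+00, -6.2545e+01,  4.9000e-02, -3.9160e+01,  1.6000e-02,
        1.0000e-02, -0.0000e+00]), 'position': array([ 0.232, -0.58 ,  0.25 ]), 'ee_rot': array([ 0.982,  0.189, -0.   , -0.001]), 'ft_force': array([-0.765, -0.278, -0.198]), 'torque': array([-0.036,  0.043,  0.011]), 'grasp_force': np.float64(0.0), 'grip_width': np.float64(0.999)}
scene [[467.0, 0.0, 319.7], [0.0, 467.0, 234.8], [0.0, 0.0, 1.0]] [[0.621, 0.784, -0.011, -0.296], [-0.478, 0.389, 0.787, 0.127], [0.622, -0.483, 0.616, -1.682], [0.0, 0.0, 0.0, 1.0]] ['pixels', 'intrinsics', 'extrinsics']
top [[610.2, 0.0, 312.5], [0.0, 610.2, 230.6], [0.0, 0.0, 1.0]] [[-0.021, -1.0, -0.009, 0.044], [0.986, -0.022, 0.165, -0.498], [-0.165, -0.005, 0.986, -1.347], [0.0, 0.0, 0.0, 1.0]] ['pixels', 'intrinsics', 'extrinsics']
wrist [[423.1, 0.0, 326.0], [0.0, 423.1, 232.5], [0.0, 0.0, 1.0]] [[0.372, -0.928, -0.002, -0.624], [0.886, 0.356, -0.296, 0.038], [0.276, 0.109, 0.955, -0.38], [0.0, 0.0, 0.0, 1.0]] ['pixels', 'intrinsics', 'extrinsics']
```

View pics/scene0.png

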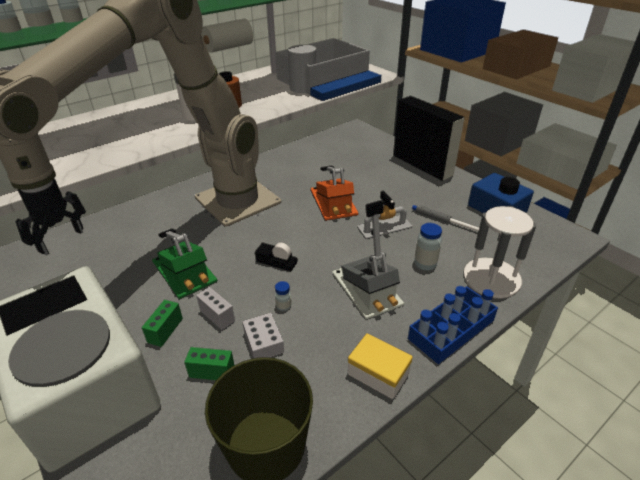

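View pics/top0.png

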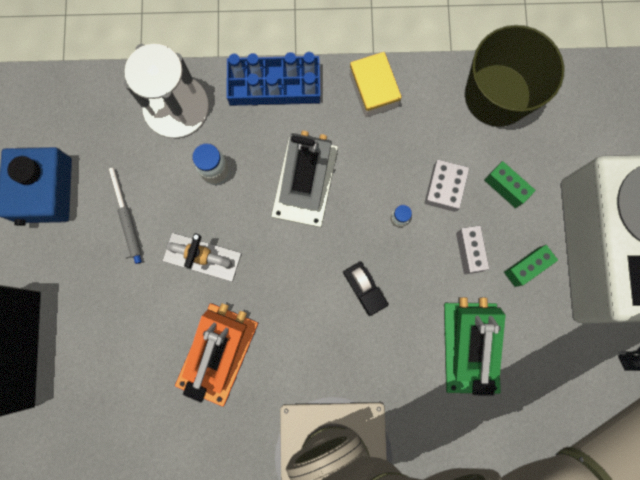

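Candidates:
- **Block:** narrow aluminium at scene (215,307) / top (474,249). The others are the wide block at top (448,184) and the green ones at top (510,184) and (531,265).
- **Dock:** grey at scene (368,285) / top (305,180). The orange one at top (215,353) and the green one at top (475,345) are not meant.
- **Valve:** top (200,256).

I choose the grey, one-row block and the grey dock. Next is a close crop to check them.

Run:
```python
import cv2,numpy as np,pickle
ims=pickle.load(open("ims0.pkl","rb"))
def crop(n,x,y,w,h,s): 
    return cv2.resize(ims[n]["pixels"][y:y+h,x:x+w,::-1],(w*s,h*s),interpolation=cv2.INTER_CUBIC)
C=np.zeros((600,800,3),np.uint8)
def put(a,x,y): C[y:y+a.shape[0],x:x+a.shape[1]]=a
put(crop("top",265,125,80,105,4),0,0)          # 320x420
put(crop("top",450,218,50,60,4),325,0)          # 200x240
put(crop("top",160,230,85,55,3),530,0)          # 255x165
put(crop("scene",325,195,85,125,3),530,170)         # 255x375
put(crop("scene",190,280,50,55,4),325,245)         # 200x220
put(crop("scene",352,185,66,55,3),325,435) 
cv2.imwrite("pics/m1.png",C)
```

```text
(no output)
```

View pics/m1.png

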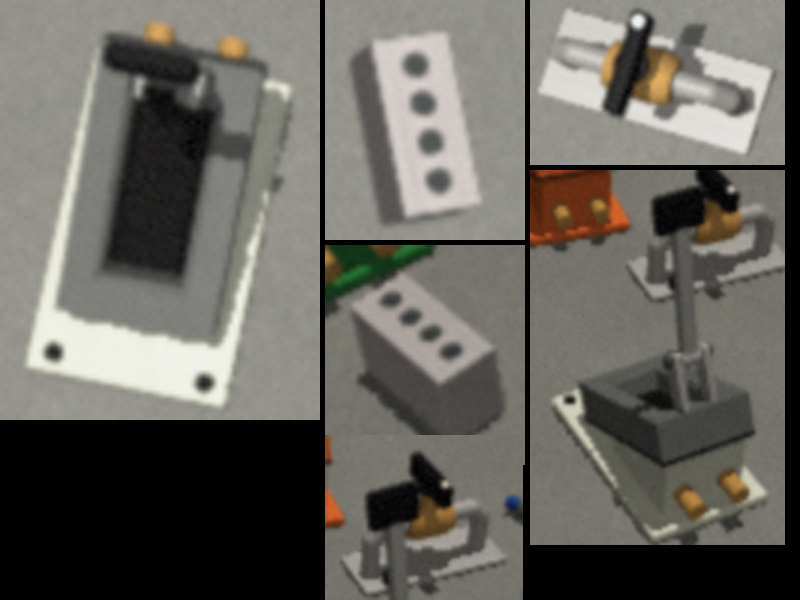

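The chosen block has one row of four wells and plain aluminium, and the chosen dock is grey. Both are confirmed. Now I fit poses from corner points in the two views.

```bash
cat > h.py <<'E'
import numpy as np,cv2
from scipy.optimize import least_squares
from scipy.spatial.transform import Rotation as R
def proj(c,P):
    P=np.atleast_2d(P);e=c["extrinsics"];q=P@e[:3,:3].T+e[:3,3]
    k=c["intrinsics"];return np.c_[k[0,0]*q[:,0]/-q[:,2]+k[0,2],k[1,1]*-q[:,1]/-q[:,2]+k[1,2]]
def fit(obs,p0,tilt=0):
    """obs: list of (cam, Nx3 body pts, Nx2 px); solves x,y,z,yaw"""
    def pose(p): return R.from_euler("ZY",[p[3],-tilt]).as_matrix(),p[:3]
    def f(p):
        M,t=pose(p);return np.concatenate([(proj(c,B@M.T+t)-u).ravel() for c,B,u in obs])
    r=least_squares(f,p0,loss="soft_l1");return r.x,f(r.x)
E
cat > est.py <<'E'
from h import *;import pickle
I=pickle.load(open("ims0.pkl","rb"));T,S=I["top"],I["scene"];A=lambda *a:np.array(a,float)
# block: far-left, far-right, near-right, near-left in top image (x long = up in image)
rect=lambda a,b,z=0:A((a,b,z),(a,-b,z),(-a,-b,z),(-a,b,z))
m=lambda pts,mx,my,s,x,y:(A(*pts)-[mx,my])/s+[x,y]-0.5+0.5/s
bt=m([(372,42),(447,33),(480,203),(405,215)],325,0,4,450,218)
bs=m([(443,383),(350,307),(398,275),(497,348)],325,245,4,190,280)
def show(n,p,r):print(n,p[:3].round(4),"yaw",np.degrees(p[3]).round(1),"res",r.round(1))
# scene order: try both correspondences
for k in range(4):
    p,r=fit([(T,rect(.05,.022),bt),(S,rect(.05,.022),np.roll(bs,k,0))],[.55,-.27,.06,0.1]);print(k,abs(r).mean().round(2));
    if abs(r).mean()<2: show("block top",p,r)
dt=m([(105,40),(265,68),(218,345),(57,308)],0,0,4,265,125)
ds=m([(750,395),(655,430),(583,383),(668,355)],530,170,3,325,195)
p,r=fit([(T,rect(.078,.046),dt),(S,rect(.078,.046),ds)],[.65,0,.1,-.2],np.radians(25));show("pocket",p,r)
vt=m([(638,20),(617,108)],530,0,3,160,230);vs=m([(447,497),(418,460)],325,435,3,352,185)
for k in(0,1):
    p,r=fit([(T,A((.034,0,0),(-.036,0,0)),vt),(S,A((.036,0,0),(-.036,0,0)),vs[::1-2*k])],[.5,.2,.12,-.2]);show("handle",p,r)
vb=m([(565,10),(772,68),(745,152),(540,93)],530,0,3,160,230)
p,r=fit([(T,rect(.035,.085,.0),vb)],[.5,.2,.0,-.2]);show("vbase(z free)",p,r)
E
python3 est.py; python3 -c "from workcell import manip;print(manip.tips_ahead)"
```

```text
0 7.98
1 0.51
block top [ 0.4483 -0.3276  0.0578] yaw 8.0 res [-0.9 -0.2 -0.4 -1.   0.6  0.3 -0.1  0.4 -0.3 -0.1 -0.8  0.6 -0.6  0.1
  1.2 -0.6]
2 8.42
3 10.69
pocket [0.6258 0.0488 0.0804] yaw -13.2 res [-0.5 -0.7  0.2  0.5 -1.2 -1.4 -0.4 -0.2 -0.7  0.1  0.1 -0.9 -1.9  0.6
 -2.   0.6]
handle [0.4505 0.2932 0.1102] yaw -14.8 res [ 0.6 -1.2 -1.   0.8  0.5 -0.3 -1.4  0.5]
handle [0.4549 0.3001 0.0746] yaw -14.9 res [ 0.7 -0.5 -0.8  0.6 11.7 21.2 -9.3 -2.8]
vbase(z free) [ 0.4533  0.2978 -0.0207] yaw -17.0 res [ 0.5 -0.2 -0.3 -0.3  0.1  0.2 -0.3  0.3]
0.019
```

Request:
arm_command:
  series: "0 0.1225 -0.064 0 0; 0 0.1225 -0.064 0 0; 0 0.1225 -0.064 0 0; 0 0.1225 -0.064 0 0; 0 0.1225 -0.064 0 0; 0 0.1225 -0.064 0 0; 0 0 0 0 0.038; 0 0 0 0 0.038; 0 0 0 0 0; 0 0 0 0 0"

```text
clock: 1.4
position: [0.448, -0.3284, 0.2502]
ee_rot: [0.997, 0.072, -0.0, -0.0]
ft_force: [0.1, 0.4, 0.1]
grip_width: 0.998
grasp_force: 0.0
```

```bash
cat > go.py <<'E'
import numpy as np
from scipy.spatial.transform import Rotation as R
from workcell import manip,viewer
def st():
    o=manip.get_obs();M=R.from_quat(o["ee_rot"]).as_matrix()
    print("t",round(float(o["clock"]),2),"tcp",o["position"].round(4),"yaw",np.degrees(np.arctan2(M[1,0],M[0,0])).round(2),"zax",M[:,2].round(3),"F",o["ft_force"].round(1),"w",round(float(o["grip_width"])*85,1),"q",o["joint_pos"].round(2));return o,M
def to(p,yaw):
    o,M=st();d=M.T@(np.array(p)-o["position"])/.4;c=np.degrees(np.arctan2(M[1,0],M[0,0]))
    print("shift first",d.round(4),"norm/0.156:",(np.linalg.norm(d)/.156).round(2),"then spin",round(((c-yaw+180)%360-180)/180,4))
E
cat > snap.py <<'E'
import sys,cv2,pickle
from go import *
n=sys.argv[1];st();c=viewer.camera("wrist");pickle.dump(c,open(n+".pkl","wb"));cv2.imwrite(f"pics/{n}.png",c["pixels"][:,:,::-1])
E
python3 snap.py w1
```

```text
t 1.4 tcp [ 0.448  -0.3284  0.2502] yaw 8.28 zax [-0.  0. -1.] F [0.1 0.4 0.1] w 84.8 q [ 0.78  0.19 -0.26  1.64  0.05  1.32 -0.92]
```

View pics/w1.png

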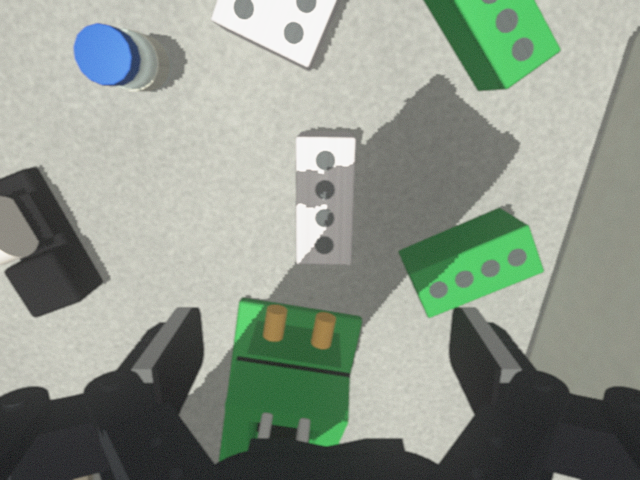

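Wrist view: narrow block top corners at (297,137), (355,138), (350,264) and (297,263). The green dock sits just below it, with cheek tops near (265,415) and (303,418).

```bash
cat >> est.py <<'E'
print("---")
W=pickle.load(open("w1.pkl","rb"))
wp=A((297,137),(355,138),(350,264),(297,263))
p,r=fit([(T,rect(.05,.022),bt),(S,rect(.05,.022),np.roll(bs,1,0)),(W,rect(.05,.022),wp)],[.45,-.33,.06,0.1]);show("block top",p,r)
p,r=fit([(T,rect(.05,.022),bt),(W,rect(.05,.022),wp)],[.45,-.33,.06,0.1]);show("block top T+W",p,r)
def ray(c,u,z):
    k=c["intrinsics"];e=c["extrinsics"];d=e[:3,:3].T@A((u[0]-k[0,2])/k[0,0],-(u[1]-k[1,2])/k[1,1],-1);C=-e[:3,:3].T@e[:3,3];return C+d*(z-C[2])/d[2]
print([ray(W,u,.15).round(3) for u in((265,413),(303,416))], ray(W,(100,60),.075).round(3),ray(W,(300,370),.1).round(3))
E
python3 est.py | sed '1,/---/d'
```

```text
block top [ 0.4486 -0.3271  0.0555] yaw 7.3 res [-1.1 -0.3 -0.6 -0.9 -0.1  0.4 -0.9  0.4 -0.1  0.7 -0.7  1.3 -0.1  0.5
  1.8 -0.1 -0.9 -0.2  0.9 -0.2  1.2  0.6 -0.4  0.7]
block top T+W [ 0.4484 -0.3272  0.0537] yaw 7.2 res [-1.2 -0.1 -0.7 -0.6 -0.3  0.6 -1.1  0.5 -0.4 -0.2  1.1  0.   1.   0.1
 -0.3  0.1]
[array([ 0.33 , -0.306,  0.15 ]), array([ 0.331, -0.33 ,  0.15 ])] [ 0.527 -0.167  0.075] [ 0.329 -0.326  0.1  ]
```

```bash
python3 -c "
from go import *
to([.4435,-.3277,.047],7.3)"
```

```text
t 1.45 tcp [ 0.4481 -0.3285  0.2503] yaw 8.25 zax [-0. -0. -1.] F [-1.2 -0.7  0. ] w 85.4 q [ 0.78  0.19 -0.26  1.64  0.05  1.32 -0.92]
shift first [-0.011  -0.0036  0.5082] norm/0.156: 3.26 then spin 0.0053
```

Request:
arm_command:
  series: "0 -0.011 -0.0036 0.1 0; 0 0 0 0.14 0.0053; 0 0 0 0.14 0; 0 0 0 0.1 0; 0 0 0 0.028 0; 0 0 0 0 0; 1 0 0 0 0; 1 0 0 0 0; 1 0 0 0 0; 1 0 0 0 0"
  newtons: 45

```text
clock: 2.7
position: [0.4443, -0.3281, 0.0485]
ee_rot: [0.998, 0.063, 0.001, 0.001]
ft_force: [-1.8, 1.0, 7.0]
grip_width: 0.507
grasp_force: 47.4
```

Request:
arm_command:
  series: "1 0 0 0 0; 1 0 0 0 0; 1 0 0 -0.01 0; 1 0 0 -0.06 0; 1 0 0 -0.12 0; 1 0 0 -0.14 0; 1 0 0 -0.14 0; 1 0 0 -0.14 0; 1 0 0 0 0; 1 0 0 0 0"

```text
clock: 3.95
position: [0.443, -0.3272, 0.2898]
ee_rot: [0.998, 0.063, -0.001, -0.001]
ft_force: [0.0, -0.4, -5.3]
grip_width: 0.509
grasp_force: 47.2
```

Request:
arm_command:
  series: "1 0.0434 -0.12 -0.05 0; 1 0.0434 -0.12 -0.05 0; 1 0.0434 -0.12 -0.05 0; 1 0.0434 -0.12 0 0; 1 0.0434 -0.12 0 0; 1 0.0434 -0.12 0 0; 1 0.0434 -0.12 0 0; 1 0.0434 -0.12 0 0; 1 0 0 0 0.0567; 1 0 0 0 0.0567"

```text
clock: 5.2
position: [0.5326, 0.0713, 0.3484]
ee_rot: [0.993, -0.117, -0.002, 0.0]
ft_force: [0.1, -0.3, -4.0]
grip_width: 0.507
grasp_force: 47.8
```

Request:
arm_command:
  series: "1 0 0 0 0; 1 0 0 0 0; 1 0 0 0 0; 1 0 0 0 0; 1 0 0 0 0; 1 0 0 0 0; 1 0 0 0 0; 1 0 0 0 0; 1 0 0 0 0; 1 0 0 0 0"

```text
clock: 6.45
position: [0.5334, 0.0708, 0.3511]
ee_rot: [0.993, -0.115, 0.0, 0.0]
ft_force: [0.5, 0.3, -4.6]
grip_width: 0.511
grasp_force: 47.7
```

```bash
python3 snap.py w2
python3 - <<'E'
from workcell import viewer
import cv2,numpy as np,pickle
c=viewer.camera("scene");pickle.dump(c,open("s2.pkl","wb"))
a=cv2.imread("pics/w2.png");b=cv2.resize(c["pixels"][90:290,260:440,::-1],(360,400))
C=np.zeros((600,800,3),np.uint8);C[:480,:440]=a[:,100:540];C[:400,440:800]=b
cv2.imwrite("pics/m2.png",C)
E
```

```text
t 6.45 tcp [0.5334 0.0708 0.3511] yaw -13.23 zax [ 0. -0. -1.] F [ 0.5  0.3 -4.6] w 43.4 q [ 0.3   0.15 -0.58  1.5   0.08  1.52 -2.08]
```

View pics/m2.png

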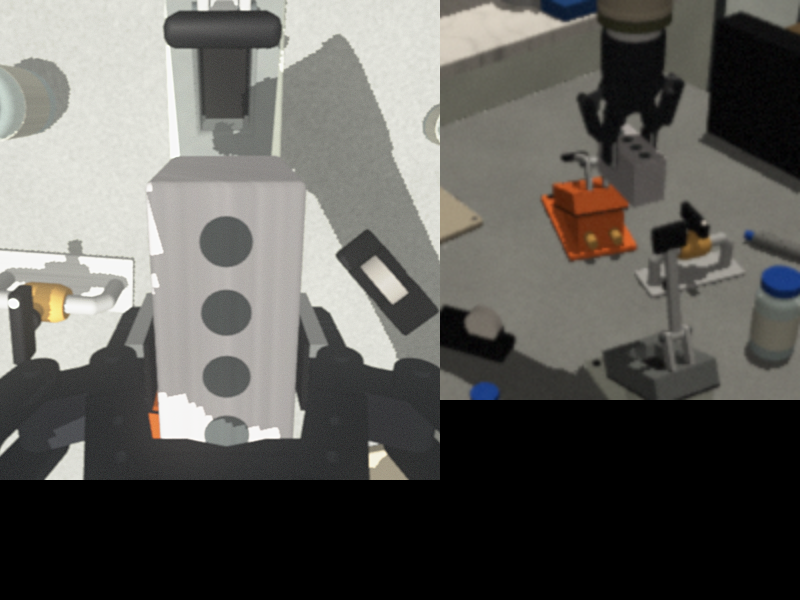

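Picture: the gripper body is plain, with no camera housing. In w2 the paddle spans about (265–382, 12–47), and the pocket's near end is around row 130. I move 40 mm ahead and look closer.

Request:
arm_command:
  series: "1 0.05 0 0 0; 1 0.05 0 0 0; 1 0 0 0 0; 1 0 0 0 0; 1 0 0 0 0; 1 0 0 0 0; 1 0 0 0 0; 1 0 0 0 0; 1 0 0 0 0; 1 0 0 0 0"

```text
clock: 7.8
position: [0.5723, 0.0616, 0.3511]
ee_rot: [0.993, -0.115, 0.0, 0.0]
ft_force: [-0.2, 0.2, -4.6]
grip_width: 0.508
grasp_force: 47.8
```

```bash
python3 snap.py w3
python3 - <<'E'
import cv2
a=cv2.imread("pics/w3.png");cv2.imwrite("pics/w3c.png",cv2.resize(a[0:200,220:420],(600,600),interpolation=cv2.INTER_CUBIC))
E
```

```text
t 7.8 tcp [0.5723 0.0616 0.3511] yaw -13.23 zax [ 0. -0. -1.] F [-0.2  0.2 -4.6] w 43.2 q [ 0.28  0.24 -0.57  1.4   0.13  1.54 -2.08]
```

View pics/w3c.png

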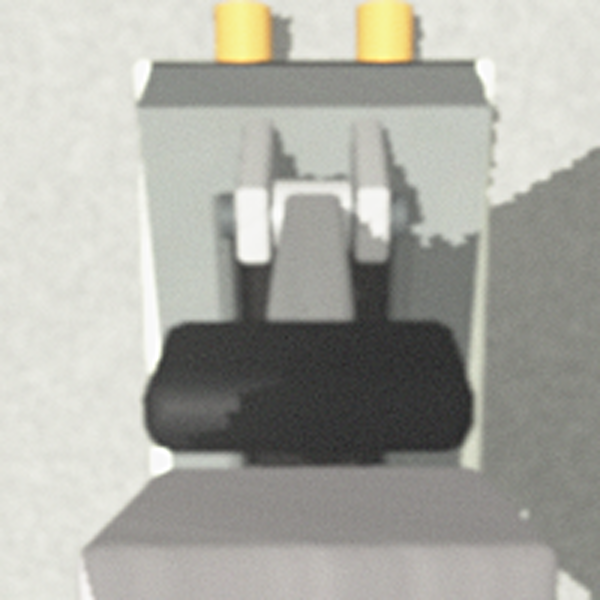

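Run:
```python
import cv2
a=cv2.imread("pics/w2.png");b=cv2.resize(a[0:170,240:410],(595,595),interpolation=cv2.INTER_CUBIC)
b=cv2.convertScaleAbs(b,alpha=1.0);cv2.imwrite("pics/w2c.png",b)
```

```text
(no output)
```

View pics/w2c.png

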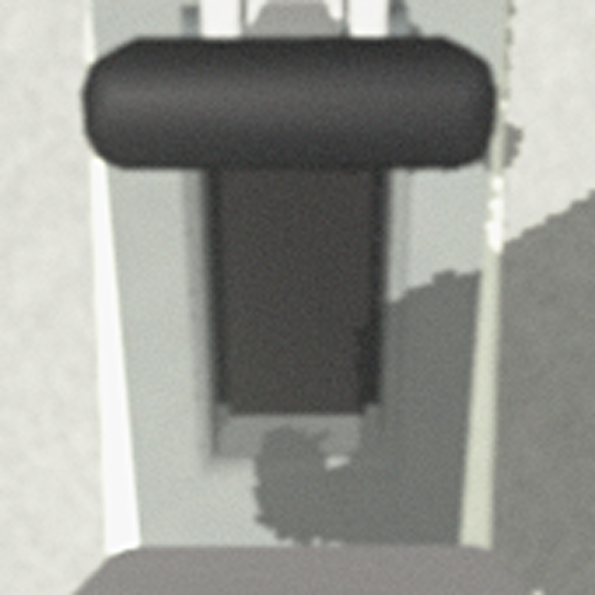

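```bash
cat > dock.py <<'E'
from h import *;import pickle
L=lambda n:pickle.load(open(n+".pkl","rb"));I=L("ims0");W2,W3=L("w2"),L("w3");T,S=I["top"],I["scene"]
A=lambda *a:np.array(a,float)
m=lambda pts,mx,my,s,x,y:(A(*pts)-[mx,my])/s+[x,y]-0.5+0.5/s
c3=m([(138,107),(491,107),(312.5,262),(312.5,187)],0,0,3,220,0);B3=A((.078,.046,0),(.078,-.046,0),(.058,0,.052),(.076,0,.052))
c2=m([(297.5,462)],0,0,3.5,240,0);B2=A((-.0555,0,0))
e2=m([(140,545),(103,200),(460,545),(494,200)],0,0,3.5,240,0);sy=A(.046,.046,-.046,-.046)
rect=A((.078,.046,0),(.078,-.046,0),(-.078,-.046,0),(-.078,.046,0))
dt=m([(105,40),(265,68),(218,345),(57,308)],0,0,4,265,125);ds=m([(750,395),(655,430),(583,383),(668,355)],530,170,3,325,195)
def parts(p,w):
    M=R.from_euler("ZY",[p[3],-np.radians(25)]).as_matrix();pr=lambda c,B:proj(c,B@M.T+p[:3])
    return np.concatenate([(pr(W3,B3)-c3).ravel(),(pr(W2,B2)-c2).ravel(),(pr(W2,np.c_[p[4:8],sy,0*sy])-e2).ravel(),w*(pr(T,rect)-dt).ravel(),w*(pr(S,rect)-ds).ravel()])
for w in(1,.3,0):
    r=least_squares(parts,[.626,.049,.08,-.23,-.07,0,-.07,0],args=(w,),loss="soft_l1",x_scale=[.1]*8)
    print(w,r.x[:3].round(4),np.degrees(r.x[3]).round(2),"s",r.x[4:].round(3));print(parts(r.x,1)[:18].round(1),parts(r.x,1)[18:].round(1))
E
python3 dock.py
```

```text
1 [0.6262 0.0506 0.0792] -13.08 s [-0.078  0.019 -0.078  0.019]
[-0.  -0.5 -0.1 -0.8  0.6  0.3  0.5  0.1  0.4  3.5 -0.4  0.   1.4 -0.1
 -0.1 -0.  -1.9 -0.1] [-1.4 -0.6 -0.7  0.5 -2.  -1.4 -1.1 -0.2 -0.1  0.1  0.7 -0.8 -1.4  0.7
 -1.5  0.7]
0.3 [0.6262 0.0507 0.0789] -13.04 s [-0.078  0.019 -0.078  0.019]
[-0.1 -0.4 -0.3 -0.8  0.5  0.2  0.3  0.1  0.3  3.4 -0.4  0.   1.4 -0.1
 -0.2 -0.  -2.  -0.1] [-1.4 -0.6 -0.7  0.5 -2.  -1.4 -1.1 -0.2 -0.1  0.2  0.8 -0.7 -1.4  0.8
 -1.5  0.8]
0 [0.6262 0.0507 0.0787] -13.04 s [-0.078  0.019 -0.078  0.019]
[-0.1 -0.4 -0.4 -0.8  0.4  0.2  0.3  0.1  0.3  3.4 -0.4  0.   1.4 -0.1
 -0.2 -0.  -2.1 -0.1] [-1.4 -0.6 -0.8  0.5 -2.  -1.4 -1.1 -0.2 -0.1  0.2  0.8 -0.7 -1.3  0.8
 -1.5  0.8]
```

```bash
python3 - <<'E'
from dock import *
W3=L("w3");c=A(.5723,.0616,.3511);M=R.from_euler("Z",-13.23,degrees=True).as_matrix()
# far top edge row 181.7, far bottom edge row 155.7, image col mids
def f(q): return (proj(W3,(A((q[0]+.05,0,q[1]),(q[0]+.05,0,q[1]+.06)))@M.T+c)[:,1]-[155.4,181.4])
r=least_squares(f,[.005,-.047]);print("block offset along tool x, underside z rel TCP",r.x.round(4))
print(proj(W3,A((.055,.022,.013),(.055,-.022,.013),(.055,.022,-.047),(.055,-.022,-.047))@M.T+c).round(1))
u=M[:,0];O=A(.6262,.0506,.079)
for s,h,y in((-70,191,0),(-6,191,0),(-70,191,18),(-70,75,18)):
    print(s,h,y,(O+A(*(u[:2]*s/1000),h/1000)+M[:,1]*y/1000).round(4))
E
python3 -c "
from go import *
to([.6262-.07*.9735,.0506+.07*.2288,.27],-13.05)"
```

```text
1 [0.6262 0.0506 0.0792] -13.08 s [-0.078  0.019 -0.078  0.019]
[-0.  -0.5 -0.1 -0.8  0.6  0.3  0.5  0.1  0.4  3.5 -0.4  0.   1.4 -0.1
 -0.1 -0.  -1.9 -0.1] [-1.4 -0.6 -0.7  0.5 -2.  -1.4 -1.1 -0.2 -0.1  0.1  0.7 -0.8 -1.4  0.7
 -1.5  0.7]
0.3 [0.6262 0.0507 0.0789] -13.04 s [-0.078  0.019 -0.078  0.019]
[-0.1 -0.4 -0.3 -0.8  0.5  0.2  0.3  0.1  0.3  3.4 -0.4  0.   1.4 -0.1
 -0.2 -0.  -2.  -0.1] [-1.4 -0.6 -0.7  0.5 -2.  -1.4 -1.1 -0.2 -0.1  0.2  0.8 -0.7 -1.4  0.8
 -1.5  0.8]
0 [0.6262 0.0507 0.0787] -13.04 s [-0.078  0.019 -0.078  0.019]
[-0.1 -0.4 -0.4 -0.8  0.4  0.2  0.3  0.1  0.3  3.4 -0.4  0.   1.4 -0.1
 -0.2 -0.  -2.1 -0.1] [-1.4 -0.6 -0.8  0.5 -2.  -1.4 -1.1 -0.2 -0.1  0.2  0.8 -0.7 -1.3  0.8
 -1.5  0.8]
block offset along tool x, underside z rel TCP [ 0.0043 -0.0552]
[[244.6 184.4]
 [411.7 184.5]
 [272.2 156.1]
 [382.6 156.2]]
-70 191 0 [0.5581 0.0666 0.27  ]
-6 191 0 [0.6204 0.052  0.27  ]
-70 191 18 [0.5622 0.0841 0.27  ]
-70 75 18 [0.5622 0.0841 0.154 ]
t 7.85 tcp [0.5723 0.0616 0.3511] yaw -13.23 zax [ 0. -0. -1.] F [-0.1  1.5 -4.2] w 42.9 q [ 0.28  0.24 -0.57  1.4   0.13  1.54 -2.08]
shift first [-0.0375 -0.004   0.2027] norm/0.156: 1.32 then spin -0.001
```

Request:
arm_command:
  series: "1 -0.0375 -0.004 0.1 0; 1 0 0 0.1027 0; 1 0 0 0 0; 1 0.032 0 0 0; 1 0.032 0 0 0; 1 0.032 0 0 0; 1 0.032 0 0 0; 1 0.016 0 0 0; 1 0.016 0 0 0; 1 0 0 0 0"

```text
clock: 9.1
position: [0.6188, 0.0536, 0.2711]
ee_rot: [0.993, -0.114, -0.003, -0.0]
ft_force: [-19.9, 3.6, 8.9]
grip_width: 0.511
grasp_force: 50.0
```

Request:
arm_command:
  series: "1 -0.06 0 0 0; 1 -0.002 -0.045 0 0; 1 0 0 0.1 0; 1 0 0 0.1 0; 1 0 0 0.09 0; 1 0 0 0.03 0; 1 0 0 0 0; 1 0 0 0 0; 1 0 0 0 0; 1 0 0 0 0"
  newtons: 30

```text
clock: 10.35
position: [0.6007, 0.0752, 0.1423]
ee_rot: [0.993, -0.115, 0.0, -0.0]
ft_force: [-0.5, 0.0, -3.5]
grip_width: 0.508
grasp_force: 49.1
```

```bash
cat >> go.py <<'E'
Y=-13.05
def loc():
    o=manip.get_obs();d=R.from_euler("Z",-Y,degrees=True).apply(o["position"]-[.6262,.0506,.079])*1000
    F=R.from_euler("Z",-Y,degrees=True).apply(o["ft_force"])
    s,y,h=d;print("s,y,h",d.round(1),"pocket x,z",round(s*.906+h*.423,1),round(-s*.423+h*.906,1),"Floc",F.round(1));st()
E
python3 -c "from go import *;loc()"; python3 snap.py w4
python3 - <<'E'
import cv2,numpy as np
from workcell import viewer
a=cv2.imread("pics/w4.png");t=viewer.camera("scene")["pixels"][150:320,300:430,::-1]
C=np.zeros((510,800,3),np.uint8);C[:480,:400]=a[:,120:520];C[:,410:800]=cv2.resize(t,(390,510))
cv2.imwrite("pics/m4.png",C)
E
```

```text
s,y,h [-30.4  18.2  63.3] pocket x,z -0.8 70.3 Floc [-0.5 -0.1 -3.5]
t 10.35 tcp [0.6007 0.0752 0.1423] yaw -13.23 zax [ 0.001  0.    -1.   ] F [-0.5  0.  -3.5] w 43.2 q [ 0.23  0.42 -0.54  1.62  0.24  1.16 -2.17]
t 10.35 tcp [0.6007 0.0752 0.1423] yaw -13.23 zax [ 0.001  0.    -1.   ] F [-0.5  0.  -3.5] w 43.2 q [ 0.23  0.42 -0.54  1.62  0.24  1.16 -2.17]
```

View pics/m4.png

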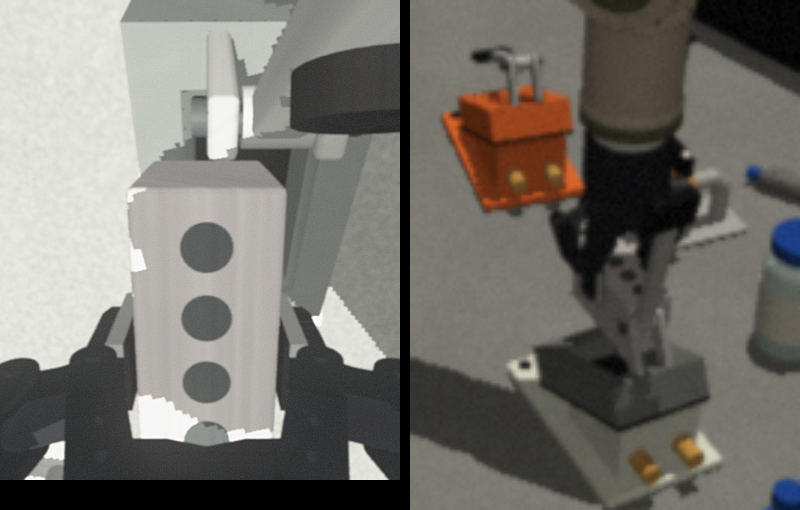

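Request:
arm_command:
  series: "1 0 0 0.014 0; 1 -0.0074 0 0.0105 0; 1 -0.0074 0 0.0105 0; 1 -0.0074 0 0.0105 0; 1 -0.005 0 0.0119 0; 1 -0.005 0 0.0119 0; 1 -0.005 0 0.0119 0; 1 0.002 0 0.0045 0; 1 0 0 0 0; 1 0 0 0 0"
  newtons: 30

```text
clock: 11.7
position: [0.587, 0.0785, 0.1129]
ee_rot: [0.993, -0.115, 0.001, 0.001]
ft_force: [-24.9, -6.7, 44.7]
grip_width: 0.51
grasp_force: 62.6
```

```bash
python3 -c "from go import *;loc()"
```

```text
s,y,h [-44.4  18.3  33.9] pocket x,z -25.9 49.5 Floc [-22.7 -12.2  44.7]
t 11.7 tcp [0.587  0.0785 0.1129] yaw -13.26 zax [ 0.002 -0.002 -1.   ] F [-24.9  -6.7  44.7] w 43.4 q [ 0.23  0.43 -0.54  1.69  0.25  1.09 -2.19]
```

```bash
python3 -c "
from go import *
o=manip.get_obs();print(R.from_euler('Z',-Y,degrees=True).apply(o['torque']).round(2))"
```

```text
[-1.92  4.44 -0.09]
```

Request:
arm_command:
  series: "1 -0.009 0 -0.018 0; 1 -0.009 0 -0.018 0; 1 0 0.0457 0 0; 1 0.026 0 -0.012 0; 1 0.026 0 -0.012 0; 1 0 0 0 0; 1 0 0 0 0; 1 0 0 0 0; 1 0 0 0 0; 1 0 0 0 0"

```text
clock: 12.95
position: [0.5956, 0.0576, 0.1317]
ee_rot: [0.993, -0.115, -0.0, 0.0]
ft_force: [-0.4, -0.8, -3.5]
grip_width: 0.508
grasp_force: 56.8
```

```bash
python3 -c "from go import *;loc()"; python3 snap.py w5
python3 - <<'E'
import cv2,numpy as np
from workcell import viewer
a=cv2.imread("pics/w5.png");t=viewer.camera("scene")["pixels"][150:320,300:430,::-1]
C=np.zeros((510,800,3),np.uint8);C[:480,:400]=a[:,120:520];C[:,410:800]=cv2.resize(t,(390,510))
cv2.imwrite("pics/m5.png",C)
E
```

```text
s,y,h [-31.4  -0.1  52.7] pocket x,z -6.1 61.1 Floc [-0.2 -0.9 -3.5]
t 12.95 tcp [0.5956 0.0576 0.1317] yaw -13.22 zax [-0. -0. -1.] F [-0.4 -0.8 -3.5] w 43.2 q [ 0.26  0.42 -0.54  1.65  0.23  1.13 -2.14]
t 12.95 tcp [0.5956 0.0576 0.1317] yaw -13.22 zax [-0. -0. -1.] F [-0.4 -0.8 -3.5] w 43.2 q [ 0.26  0.42 -0.54  1.65  0.23  1.13 -2.14]
```

View pics/m5.png

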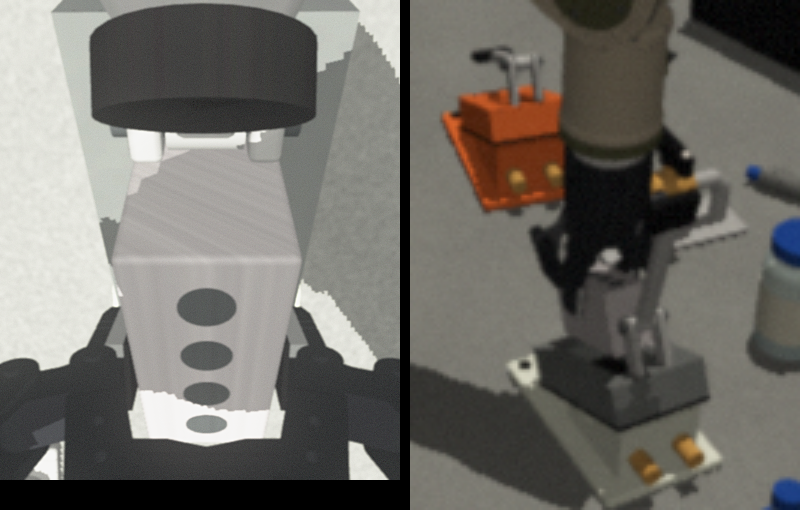

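Wrist view: the block's far top edge is at row 260 (full columns 233–420) and its far bottom edge at about row 152 (columns 258–402). The wells are at rows 307, 355, 393 and 424, so the block has tilted. I compute its pose in the hand.

```bash
sed -i 's/^for w in(1,.3,0):/for w in():/' dock.py
cat > hand.py <<'E'
from dock import *
def hand(n,tcp,yaw,top,bot,wells):
    W=L(n);M=R.from_euler("Z",yaw,degrees=True)
    obs=np.r_[top,bot,wells]
    def f(q):
        a=q[2];N=R.from_euler("Y",-a)   # z axis leans to -x for a>0
        w=[(k*q[4],0,.06) for k in(1.5,.5,-.5,-1.5)]
        B=A((.05,.022,.06),(.05,-.022,.06),(.05,.022,0),(.05,-.022,0),*w)
        P=N.apply(B)+[q[0],q[3],q[1]]
        return (proj(W,M.apply(P)+tcp)-obs).ravel()
    r=least_squares(f,[-.01,-.05,.4,0,.022],x_scale=[.01]*5,loss="soft_l1")
    x,z,a,y,p=r.x;print("tilt",np.degrees(a).round(1),"origin rel tcp (s,y,h)mm",(r.x[[0,3,1]]*1e3).round(1),"pitch",round(p*1e3,1),"res",f(r.x).round(1))
    P=R.from_euler("Y",a).apply([-x,-y,-z])*1e3;print("TCP in block frame",P.round(1))
hand("w5",A(.5956,.0576,.1317),-13.22,[(233,260),(420,260)],[(257,152),(402,152)],[(326,307),(326,355),(326,393),(326,424)])
E
python3 hand.py
```

```text
tilt 20.7 origin rel tcp (s,y,h)mm [ 12.1   0.4 -50.7] pitch 21.5 res [  6.1   0.   -7.    0.1   8.7  -1.6 -15.6  -1.6   0.    0.7   0.   -0.2
  -0.    0.3  -0.    1.3]
TCP in block frame [ 6.7 -0.4 51.7]
```

```bash
sed -i 's/B=A((.05,.022,.06),(.05,-.022,.06),(.05,.022,0),(.05,-.022,0)/B=A((.05,.022,.06),(.05,-.022,.06),(.05,.022,q[5]),(.05,-.022,q[5])/; s/0,.022\],x_scale=\[.01\]\*5/0,.022,.02],x_scale=[.01]*6/; s/x,z,a,y,p=r.x;/x,z,a,y,p,zz=r.x;print(zz);/; s/\[(257,152),(402,152)\]/[(253,165),(400,165)]/' hand.py; python3 hand.py
```

```text
0.018989554815112494
tilt 23.8 origin rel tcp (s,y,h)mm [ 19.2   0.4 -43.7] pitch 22.0 res [-1.7 -0.   1.   0.   1.   0.2 -1.8  0.2  0.1 -0.1  0.1 -0.1  0.1 -0.
  0.  -0.2]
TCP in block frame [ 0.  -0.4 47.7]
```

Request:
arm_command:
  series: "1 0.0138 0 -0.0065 0; 1 0.0051 0 0.0109 0; 1 0.0051 0 0.0109 0; 1 0.0051 0 0.0109 0; 1 0.0051 0 0.0109 0; 1 0.0051 0 0.0109 0; 1 0 0 0 0; 1 0 0 0 0; 1 0 0 0 0; 1 0 0 0 0"

```text
clock: 14.3
position: [0.6108, 0.0539, 0.1125]
ee_rot: [0.993, -0.115, -0.0, 0.0]
ft_force: [-0.9, 0.4, -5.0]
grip_width: 0.506
grasp_force: 56.7
```

```bash
python3 -c "from go import *;loc();print(manip.get_obs()['torque'])"
```

```text
s,y,h [-15.8  -0.2  33.5] pocket x,z -0.1 37.0 Floc [-1.   0.2 -5. ]
t 14.3 tcp [0.6108 0.0539 0.1125] yaw -13.22 zax [-0. -0. -1.] F [-0.9  0.4 -5. ] w 43.0 q [ 0.25  0.47 -0.53  1.63  0.26  1.11 -2.14]
[ 0.05487321  0.52027851 -0.00591168]
```

Request:
arm_command:
  series: "1 0.0051 0 0.0109 0; 1 0.0051 0 0.0109 0; 1 0.001 0 0.0022 0; 1 0 0 0 0; 1 0 0 0 0; 1 0 0 0 0; 1 0 0 0 0; 1 0 0 0 0; 1 0 0 0 0; 1 0 0 0 0"

```text
clock: 15.55
position: [0.6151, 0.0531, 0.1028]
ee_rot: [0.993, -0.115, -0.0, 0.0]
ft_force: [-5.3, 1.7, -1.3]
grip_width: 0.509
grasp_force: 57.2
```

```bash
python3 -c "from go import *;loc();print(manip.get_obs()['torque'])"
```

```text
s,y,h [-11.3  -0.1  23.8] pocket x,z -0.2 26.4 Floc [-5.6  0.4 -1.3]
t 15.55 tcp [0.6151 0.0531 0.1028] yaw -13.21 zax [-0.001  0.    -1.   ] F [-5.3  1.7 -1.3] w 43.3 q [ 0.25  0.49 -0.52  1.62  0.26  1.1  -2.15]
[0.21724178 1.12094583 0.03011446]
```

Request:
arm_command:
  series: "0.8 0 0 0 0; 0 0 0 0 0; 0 0 0 0 0; 0 0 0 0 0; 0 0 0 0 0; 0 -0.005 0 -0.05 0; 0 -0.02 0 -0.13 0; 0 0 0 -0.14 0; 0 0 0 -0.14 0; 1 0 0 -0.1 0"

```text
clock: 16.8
position: [0.6056, 0.0556, 0.3316]
ee_rot: [0.993, -0.115, 0.002, -0.0]
ft_force: [0.9, -0.6, -0.9]
grip_width: 0.818
grasp_force: 0.0
```

```bash
python3 -c "from go import *;loc()"
python3 - <<'E'
import cv2,numpy as np,pickle
from workcell import viewer
W=viewer.camera("wrist");t=viewer.camera("top");pickle.dump((W,t),open("w6.pkl","wb"))
C=np.zeros((560,800,3),np.uint8);C[:480,:440]=W["pixels"][:,100:540,::-1];C[:,450:800]=cv2.resize(t["pixels"][120:240,260:335,::-1],(350,560))
cv2.imwrite("pics/m6.png",C)
E
```

```text
s,y,h [-2.120e+01  2.000e-01  2.526e+02] pocket x,z 87.6 237.9 Floc [ 1.  -0.4 -0.9]
t 16.8 tcp [0.6056 0.0556 0.3316] yaw -13.2 zax [ 0.004  0.    -1.   ] F [ 0.9 -0.6 -0.9] w 69.5 q [ 0.27  0.31 -0.56  1.36  0.17  1.51 -2.08]
```

View pics/m6.png

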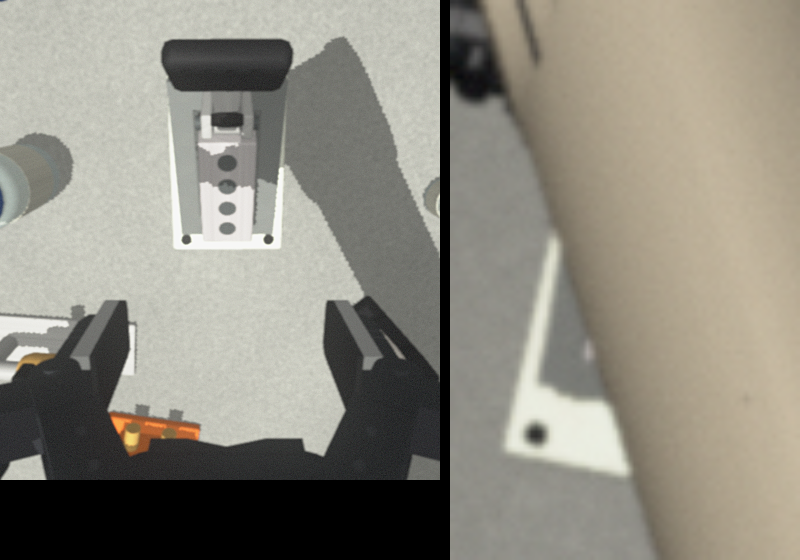

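Run:
```python
from dock import *
W,t=L("w6");Rp=R.from_euler("ZY",[np.radians(-13.05),-np.radians(25)]);O=A(.6262,.0506,.079)
for D in(10,20,28):print(D,proj(W,Rp.apply(A((.033,0,.06-D/1e3),(.011,0,.06-D/1e3),(-.011,0,.06-D/1e3),(-.033,0,.06-D/1e3)))+O).round(1).tolist())
for th in(2.0,2.1,2.2):
    d=A(-np.cos(th),0,np.sin(th));H=A(.067,0,.044);e=H+.135*d
    print(th,"tip end (s,y,h)",(R.from_euler("Y",-25,degrees=True).apply(e)*1e3).round(1),proj(W,Rp.apply(A(e+(0,.023,0),e-(0,.023,0)))+O).round(1).tolist())
```

```text
10 [[327.2, 166.6], [327.2, 190.4], [327.2, 212.2], [327.2, 232.2]]
20 [[327.2, 159.4], [327.2, 183.0], [327.2, 204.6], [327.2, 224.5]]
28 [[327.1, 153.8], [327.2, 177.3], [327.2, 198.8], [327.2, 218.6]]
2.0 tip end (s,y,h) [ 41.2   0.  203.2] [[270.1, 137.3], [385.1, 137.1]]
2.1 tip end (s,y,h) [ 54.6   0.  202.6] [[268.9, 102.1], [386.3, 101.8]]
2.2 tip end (s,y,h) [ 68.    0.  200.7] [[268.1, 66.0], [387.0, 65.7]]
```

Request:
arm_command:
  series: "1 0 0 0 0; 1 0.1 0 0 0; 1 0.1 0 0 0; 1 0.1 0 0 0; 1 0 0 0 0; 1 0 0 0.07 0; 1 0 0 0.07 0; 1 0 0 0 0; 1 0 0 0 0; 1 0 0 0 0"

```text
clock: 18.15
position: [0.7227, 0.0279, 0.2727]
ee_rot: [0.993, -0.115, 0.001, -0.0]
ft_force: [-0.6, 0.2, 0.6]
grip_width: -0.001
grasp_force: 0.0
```

```bash
python3 -c "from go import *;loc()"
```

```text
s,y,h [ 99.2  -0.3 193.7] pocket x,z 171.8 133.5 Floc [-0.6  0.1  0.6]
t 18.15 tcp [0.7227 0.0279 0.2727] yaw -13.23 zax [ 0.002  0.    -1.   ] F [-0.6  0.2  0.6] w -0.1 q [ 0.2   0.6  -0.51  1.09  0.28  1.52 -2.05]
```

Request:
arm_command:
  series: "1 -0.024 0 0 0; 1 -0.024 0 0 0; 1 -0.0333 0 -0.002 0; 1 -0.0333 0 -0.002 0; 1 -0.0333 0 -0.002 0; 1 -0.0308 0 0.0092 0; 1 -0.0308 0 0.0092 0; 1 -0.0308 0 0.0092 0; 1 -0.038 0 0.029 0; 1 -0.038 0 0.029 0"

```text
clock: 19.4
position: [0.5993, 0.0564, 0.24]
ee_rot: [0.993, -0.116, 0.002, 0.0]
ft_force: [5.8, -0.6, 1.2]
grip_width: -0.004
grasp_force: 2.5
```

```bash
python3 -c "from go import *;loc()"
```

```text
s,y,h [-27.5  -0.4 161. ] pocket x,z 43.2 157.5 Floc [5.8 0.8 1.2]
t 19.4 tcp [0.5993 0.0564 0.24  ] yaw -13.27 zax [ 0.004 -0.001 -1.   ] F [ 5.8 -0.6  1.2] w -0.3 q [ 0.28  0.34 -0.57  1.52  0.19  1.33 -2.1 ]
```

Request:
arm_command:
  series: "1 -0.0257 0 0.0388 0; 1 -0.0257 0 0.0388 0; 1 -0.0117 0 0.031 0; 1 -0.0117 0 0.031 0; 1 -0.0117 0 0.031 0; 1 -0.006 0 0.0235 0; 1 -0.006 0 0.0235 0; 1 -0.006 0 0.0235 0; 1 -0.006 0 0.0235 0; 1 0 0 0 0"

```text
clock: 20.65
position: [0.5551, 0.067, 0.1321]
ee_rot: [0.993, -0.115, -0.001, 0.0]
ft_force: [-0.3, 0.5, 0.1]
grip_width: 0.001
grasp_force: 0.0
```

```bash
python3 -c "from go import *;loc()"
```

```text
s,y,h [-72.9  -0.1  53.1] pocket x,z -43.6 78.9 Floc [-0.4  0.4  0.1]
t 20.65 tcp [0.5551 0.067  0.1321] yaw -13.2 zax [-0.003  0.    -1.   ] F [-0.3  0.5  0.1] w 0.1 q [ 0.28  0.34 -0.57  1.75  0.21  1.11 -2.16]
```

```bash
cat > lev.py <<'E'
from dock import *;from workcell import viewer
O=A(.6262,.0506,.079);Rp=R.from_euler("ZY",[np.radians(-13.05),-np.radians(25)])
def poly(c,th,r0,r1,w,off=.006):
    d=A(-np.cos(th),0,np.sin(th));o=A(np.sin(th),0,np.cos(th));H=A(.067,0,.044)
    return proj(c,Rp.apply(A(*[H+r*d+off*o+(0,y,0) for r,y in((r0,w),(r1,w),(r1,-w),(r0,-w))]))+O)
def scan(c):
    g=cv2.cvtColor(c["pixels"],cv2.COLOR_RGB2GRAY)
    for th in np.arange(-.1,1.3,.05):
        def mean(*a):
            k=np.zeros_like(g);cv2.fillPoly(k,[poly(c,th,*a).round().astype(int)],255);return cv2.mean(g,k)[0],int((k>0).sum())
        a=mean(.103,.133,.021);b=mean(.05,.098,.006);b2=mean(.06,.09,.018)
        print(round(th,2),"paddle %.0f (%d)  bar %.0f  beside %.0f"%(*a,b[0],b2[0]),poly(c,th,.101,.135,.023).round().astype(int).tolist())
if __name__=="__main__":
    c=viewer.camera("wrist");cv2.imwrite("pics/w7.png",c["pixels"][:,:,::-1]);scan(c)
E
python3 lev.py
```

```text
-0.1 paddle 157 (4635)  bar 159  beside 144 [[267, 240], [275, 290], [379, 289], [387, 239]]
-0.05 paddle 143 (5040)  bar 154  beside 144 [[266, 249], [274, 302], [380, 302], [388, 249]]
0.0 paddle 128 (5455)  bar 150  beside 145 [[264, 258], [272, 315], [382, 314], [390, 258]]
0.05 paddle 101 (5939)  bar 146  beside 146 [[263, 268], [271, 327], [383, 327], [391, 267]]
0.1 paddle 82 (6529)  bar 143  beside 146 [[261, 277], [269, 341], [385, 340], [393, 277]]
0.15 paddle 78 (7166)  bar 141  beside 146 [[259, 286], [267, 354], [387, 354], [395, 286]]
0.2 paddle 78 (7962)  bar 139  beside 150 [[257, 295], [265, 368], [390, 367], [398, 295]]
0.25 paddle 75 (8728)  bar 137  beside 154 [[254, 305], [262, 382], [392, 381], [400, 304]]
0.3 paddle 71 (9768)  bar 134  beside 155 [[252, 314], [260, 396], [395, 396], [403, 313]]
0.35 paddle 65 (10931)  bar 131  beside 152 [[249, 323], [256, 411], [398, 411], [406, 322]]
0.4 paddle 61 (12129)  bar 129  beside 148 [[246, 332], [253, 427], [402, 427], [409, 331]]
0.45 paddle 57 (13725)  bar 128  beside 145 [[242, 341], [249, 443], [406, 443], [412,
[... 787 characters left out ...]
45 [[188, 413], [177, 650], [481, 650], [469, 412]]
0.95 paddle 43 (13372)  bar 118  beside 146 [[178, 419], [160, 687], [499, 686], [480, 418]]
1.0 paddle 42 (12701)  bar 120  beside 147 [[165, 423], [139, 729], [521, 729], [492, 422]]
1.05 paddle 40 (12154)  bar 122  beside 149 [[152, 427], [112, 780], [549, 779], [506, 426]]
1.1 paddle 39 (12228)  bar 125  beside 151 [[135, 428], [76, 842], [586, 841], [523, 427]]
1.15 paddle 40 (12912)  bar 129  beside 153 [[116, 428], [28, 922], [636, 921], [543, 427]]
1.2 paddle 40 (15075)  bar 135  beside 155 [[93, 424], [-40, 1030], [707, 1028], [566, 423]]
1.25 paddle 42 (19538)  bar 144  beside 158 [[66, 417], [-146, 1189], [816, 1186], [594, 415]]
```

```bash
python3 -c "
import cv2;g=cv2.imread('pics/w7.png',0)
for r in range(180,400,6):print(r,[int(g[r:r+3,c:c+8].mean()) for c in range(230,430,14)])"
```

```text
180 [168, 167, 177, 215, 136, 126, 133, 135, 127, 137, 139, 118, 98, 98, 105]
186 [167, 167, 172, 229, 137, 130, 132, 135, 128, 136, 139, 115, 98, 98, 109]
192 [166, 166, 168, 230, 136, 131, 131, 135, 128, 136, 138, 112, 99, 98, 113]
198 [166, 167, 166, 230, 145, 131, 132, 135, 128, 137, 137, 109, 99, 99, 119]
204 [166, 140, 162, 230, 172, 131, 132, 134, 129, 136, 138, 107, 100, 99, 118]
210 [167, 104, 105, 230, 203, 132, 132, 135, 130, 136, 138, 104, 100, 100, 118]
216 [177, 104, 105, 221, 137, 132, 132, 135, 129, 137, 138, 102, 100, 98, 114]
222 [190, 105, 104, 231, 137, 133, 132, 136, 131, 137, 138, 101, 100, 99, 113]
228 [203, 112, 106, 221, 169, 134, 133, 135, 131, 137, 139, 101, 100, 103, 114]
234 [215, 134, 106, 231, 145, 135, 133, 135, 131, 138, 139, 100, 101, 112, 117]
240 [226, 133, 106, 142, 139, 136, 134, 136, 131, 138, 139, 101, 101, 124, 117]
246 [238, 161, 113, 141, 139, 137, 133, 136, 133, 139, 139, 101, 101, 136, 115]
252 [244, 120, 193, 159, 140, 138, 134, 138, 134, 139, 140, 234, 61, 174, 115]
258 [243, 92, 162, 174, 140, 138, 134, 137, 134, 139, 139, 228, 63, 175,
[... 961 characters left out ...]
, 48, 194, 192, 193, 197]
342 [189, 197, 190, 106, 50, 49, 125, 93, 56, 48, 56, 195, 195, 191, 197]
348 [192, 191, 194, 117, 48, 46, 79, 80, 45, 45, 62, 196, 194, 197, 193]
354 [59, 192, 191, 68, 51, 46, 45, 46, 45, 50, 46, 193, 199, 73, 55]
360 [53, 146, 150, 47, 46, 44, 42, 45, 42, 44, 45, 115, 191, 52, 52]
366 [53, 50, 49, 46, 46, 44, 43, 43, 42, 42, 45, 47, 48, 50, 54]
372 [50, 48, 47, 45, 44, 43, 42, 43, 42, 42, 44, 46, 47, 48, 50]
378 [51, 46, 46, 44, 43, 43, 41, 43, 41, 41, 43, 45, 46, 50, 47]
384 [50, 47, 44, 43, 42, 43, 42, 45, 41, 41, 40, 42, 45, 49, 48]
390 [49, 43, 43, 42, 41, 39, 42, 42, 39, 40, 41, 43, 42, 47, 49]
396 [47, 45, 42, 41, 41, 40, 43, 44, 40, 40, 40, 41, 43, 47, 47]
```

Request:
arm_command:
  series: "1 0 0 0.006 0; 1 0 0 0.006 0; 1 0 0 0.006 0; 1 0 0 0.003 0; 1 0 0 0 0; 1 0 0 0 0; 1 0 0 0 0; 1 0 0 0 0; 1 0 0 0 0; 1 0 0 0 0"

```text
clock: 21.95
position: [0.5571, 0.0666, 0.1274]
ee_rot: [0.993, -0.115, 0.001, 0.0]
ft_force: [-8.2, -3.0, 24.2]
grip_width: 0.002
grasp_force: 12.5
```

```bash
python3 -c "from go import *;loc()"
```

```text
s,y,h [-70.9   0.   48.4] pocket x,z -43.8 73.8 Floc [-7.3 -4.8 24.2]
t 21.95 tcp [0.5571 0.0666 0.1274] yaw -13.25 zax [ 0.002 -0.001 -1.   ] F [-8.2 -3.  24.2] w 0.2 q [ 0.28  0.35 -0.57  1.76  0.21  1.09 -2.16]
```

Request:
arm_command:
  series: "1 0 0 0.005 0; 1 0 0 0.004 0; 1 0 0 0 0; 1 0 0 0 0; 1 0 0 0 0; 1 0 0 0 0; 1 0 0 0 0; 1 0 0 0 0; 1 0 0 0 0; 1 0 0 0 0"

```text
clock: 23.2
position: [0.5574, 0.0667, 0.1266]
ee_rot: [0.993, -0.115, 0.002, 0.001]
ft_force: [-21.3, -5.2, 51.8]
grip_width: -0.003
grasp_force: 27.8
```

```bash
python3 -c "from go import *;loc()"
```

```text
s,y,h [-70.6   0.2  47.6] pocket x,z -43.9 73.0 Floc [-19.5  -9.9  51.8]
t 23.2 tcp [0.5574 0.0667 0.1266] yaw -13.25 zax [ 0.004 -0.002 -1.   ] F [-21.3  -5.2  51.8] w -0.3 q [ 0.28  0.35 -0.57  1.76  0.21  1.09 -2.16]
```

Request:
arm_command:
  series: "1 0 0 -0.02 0; 1 -0.01 0 -0.06 0; 1 -0.02 0 -0.13 0; 1 -0.02 0 -0.14 0; 1 0 0 -0.14 0; 1 0 0 0 0; 1 0 0 0 0; 1 0 0 0 0; 1 0 0 0 0; 1 0 0 0 0"

```text
clock: 24.45
position: [0.5366, 0.0713, 0.3167]
ee_rot: [0.993, -0.115, -0.0, 0.0]
ft_force: [0.2, 0.9, 0.3]
grip_width: -0.002
grasp_force: 0.0
```

```bash
python3 -c "from go import *;loc()"; python3 lev.py | head -8; python3 -c "
import cv2;g=cv2.imread('pics/w7.png',0)
for r in range(60,320,5):print(r,[int(g[r:r+3,c:c+6].mean()) for c in range(260,400,8)])"
```

```text
s,y,h [-91.9  -0.  237.7] pocket x,z 17.3 254.3 Floc [-0.   0.9  0.3]
t 24.45 tcp [0.5366 0.0713 0.3167] yaw -13.22 zax [-0.001 -0.    -1.   ] F [0.2 0.9 0.3] w -0.2 q [ 0.32  0.17 -0.6   1.55  0.09  1.45 -2.09]
-0.1 paddle 132 (1586)  bar 231  beside 211 [[297, 143], [299, 176], [354, 176], [356, 143]]
-0.05 paddle 118 (1643)  bar 231  beside 211 [[297, 147], [299, 181], [354, 181], [356, 147]]
0.0 paddle 109 (1782)  bar 230  beside 212 [[297, 150], [299, 186], [354, 186], [356, 150]]
0.05 paddle 101 (1853)  bar 228  beside 212 [[296, 153], [298, 190], [355, 190], [357, 153]]
0.1 paddle 95 (1925)  bar 224  beside 212 [[296, 156], [298, 195], [355, 194], [357, 156]]
0.15 paddle 92 (2016)  bar 220  beside 210 [[295, 158], [297, 199], [356, 198], [357, 158]]
0.2 paddle 90 (2166)  bar 217  beside 208 [[295, 161], [297, 202], [356, 202], [358, 160]]
0.25 paddle 96 (2262)  bar 216  beside 207 [[294, 163], [296, 206], [357, 206], [358, 162]]
60 [227, 178, 178, 177, 191, 238, 237, 229, 234, 203, 235, 238, 147, 182, 180, 184, 216, 171]
65 [228, 179, 179, 178, 187, 238, 237, 227, 233, 205, 23
[... 4020 characters left out ...]
12, 210, 209, 211, 213, 208, 209, 209, 210, 210, 212]
285 [208, 208, 210, 211, 210, 210, 214, 212, 213, 211, 210, 213, 210, 211, 211, 210, 208, 212]
290 [209, 208, 208, 211, 211, 209, 145, 138, 99, 139, 152, 212, 208, 207, 210, 212, 208, 211]
295 [210, 209, 211, 210, 211, 208, 124, 118, 61, 121, 133, 212, 210, 210, 206, 210, 212, 213]
300 [207, 207, 209, 206, 208, 207, 122, 118, 60, 121, 128, 211, 205, 210, 210, 213, 211, 214]
305 [209, 209, 205, 207, 71, 62, 122, 117, 58, 120, 120, 60, 80, 210, 212, 210, 212, 214]
310 [209, 207, 209, 144, 61, 65, 121, 116, 56, 120, 120, 60, 60, 165, 210, 211, 211, 215]
315 [209, 210, 210, 116, 62, 68, 120, 115, 55, 119, 120, 62, 60, 139, 212, 215, 213, 212]
```

```bash
cat > iou.py <<'E'
from dock import *;from workcell import viewer
O=A(.6262,.0506,.079);Rp=R.from_euler("ZY",[np.radians(-13.05),-np.radians(25)])
def hull(c,th,dx):
    d=A(-np.cos(th),0,np.sin(th));o=A(np.sin(th),0,np.cos(th));H=A(.067+dx[0],0,.044+dx[1])
    P=[H+r*d+f*o+(0,y,0) for r in(.101,.135) for f in(-.006,.006) for y in(-.023,.023)]
    return cv2.convexHull(proj(c,Rp.apply(np.array(P))+O).astype(np.float32)).round().astype(int)
cams={n:viewer.camera(n) for n in("wrist","scene","top")};pickle.dump(cams,open("w8.pkl","wb"))
for n,c in cams.items():
    g=cv2.cvtColor(c["pixels"],cv2.COLOR_RGB2GRAY);m=np.zeros_like(g);cv2.fillConvexPoly(m,hull(c,.1,(0,0)),255)
    roi=cv2.dilate(m,np.ones((31,31)));thr=100 if n=="wrist" else 45;b=((g<thr)&(roi>0)).astype(np.uint8)
    k,lab,stt,_=cv2.connectedComponentsWithStats(b);i=1+np.argmax(stt[1:,4]) if k>1 else 0;b=lab==i;print(n,"blob",stt[i])
    for th in np.arange(-.1,.36,.05):
        h=np.zeros_like(g);cv2.fillConvexPoly(h,hull(c,th,(0,0)),1);print(round(th,2),"IoU %.2f"%((b&(h>0)).sum()/(b|(h>0)).sum()),cv2.boundingRect(hull(c,th,(0,0))))
W=cams["wrist"];print("plate near edge",proj(W,Rp.apply(A((-.078,.046,0),(-.078,-.046,0)))+O).round(1).tolist())
E
python3 iou.py
```

```text
wrist blob [ 300  164   54   38 1779]
-0.1 IoU 0.13 (297, 134, 60, 43)
-0.05 IoU 0.21 (297, 138, 60, 44)
0.0 IoU 0.30 (297, 142, 60, 45)
0.05 IoU 0.37 (296, 145, 62, 46)
0.1 IoU 0.47 (296, 149, 62, 47)
0.15 IoU 0.55 (295, 152, 64, 48)
0.2 IoU 0.60 (295, 155, 64, 48)
0.25 IoU 0.56 (295, 157, 64, 50)
0.3 IoU 0.55 (294, 160, 66, 50)
0.35 IoU 0.53 (294, 162, 67, 51)
scene blob [346 243  17   9  69]
-0.1 IoU 0.00 (347, 248, 22, 11)
-0.05 IoU 0.05 (347, 246, 22, 12)
0.0 IoU 0.22 (347, 244, 21, 12)
0.05 IoU 0.40 (346, 242, 22, 12)
0.1 IoU 0.34 (346, 239, 22, 13)
0.15 IoU 0.27 (346, 237, 21, 14)
0.2 IoU 0.15 (345, 235, 22, 14)
0.25 IoU 0.07 (345, 233, 22, 14)
0.3 IoU 0.02 (345, 231, 22, 15)
0.35 IoU 0.00 (345, 229, 22, 15)
top blob [     0      0    640    480 307200]
-0.1 IoU 0.00 (286, 187, 25, 21)
-0.05 IoU 0.00 (286, 187, 24, 22)
0.0 IoU 0.00 (285, 188, 25, 21)
0.05 IoU 0.00 (285, 189, 25, 21)
0.1 IoU 0.00 (285, 189, 25, 21)
0.15 IoU 0.00 (284, 189, 25, 21)
0.2 IoU 0.00 (284, 189, 25, 21)
0.25 IoU 0.00 (284, 189, 25, 21)
0.3 IoU 0.00 (283, 189, 26, 21)
0.35 IoU 0.00 (283, 189, 26, 21)
plate near edge [[276.8, 162.9], [376.0, 162.7]]
```

```bash
sed -i 's/(.101,.135) for f/(.118,.152) for f/' iou.py; python3 iou.py | grep -v "0 0.00"
```

```text
wrist blob [ 300  164   54   38 1781]
-0.1 IoU 0.46 (298, 152, 58, 40)
-0.05 IoU 0.62 (298, 156, 58, 42)
0.0 IoU 0.74 (298, 160, 58, 43)
0.05 IoU 0.69 (297, 165, 60, 44)
0.1 IoU 0.60 (297, 169, 60, 44)
0.15 IoU 0.51 (296, 172, 62, 46)
0.2 IoU 0.42 (296, 176, 62, 47)
0.25 IoU 0.34 (296, 179, 63, 48)
0.3 IoU 0.27 (295, 182, 64, 49)
0.35 IoU 0.22 (294, 185, 66, 50)
scene blob [346 243  17   9  69]
-0.1 IoU 0.02 (345, 248, 21, 11)
-0.05 IoU 0.16 (344, 245, 22, 12)
0.0 IoU 0.42 (344, 243, 21, 12)
0.05 IoU 0.40 (344, 240, 21, 13)
0.1 IoU 0.32 (343, 238, 22, 13)
0.15 IoU 0.17 (343, 235, 21, 14)
0.2 IoU 0.05 (343, 233, 21, 14)
0.25 IoU 0.00 (343, 231, 21, 14)
0.3 IoU 0.00 (342, 228, 22, 15)
0.35 IoU 0.00 (342, 226, 22, 15)
top blob [     0      0    640    480 307200]
-0.1 IoU 0.00 (285, 194, 24, 21)
-0.05 IoU 0.00 (285, 195, 24, 21)
0.0 IoU 0.00 (284, 195, 25, 22)
0.05 IoU 0.00 (284, 196, 24, 21)
0.1 IoU 0.00 (283, 197, 25, 21)
0.15 IoU 0.00 (283, 197, 25, 21)
0.2 IoU 0.00 (282, 197, 26, 21)
0.25 IoU 0.00 (282, 197, 26, 21)
0.3 IoU 0.00 (282, 197, 25, 21)
0.35 IoU 0.00 (282, 196, 25, 22)
plate near edge [[277.0, 163.1], [376.0, 162.9]]
```

Both views and the hard stop put the lever at about 0 rad, so it is shut. Next is the valve, starting with a look from the wrist camera.

```bash
python3 -c "
from go import *
to([.375,.315,.28],-15)"
```

```text
t 24.8 tcp [0.5368 0.0713 0.3173] yaw -13.23 zax [ 0. -0. -1.] F [-0.5 -1.5 -1. ] w 0.1 q [ 0.32  0.17 -0.6   1.55  0.09  1.45 -2.09]
shift first [-0.5332 -0.5004  0.0932] norm/0.156: 4.73 then spin 0.0098
```

Request:
arm_command:
  series: "0 -0.089 -0.0834 0 0; 0 -0.089 -0.0834 0 0; 0 -0.089 -0.0834 0 0; 0 -0.089 -0.0834 0.03 0; 0 -0.089 -0.0834 0.03 0; 0 -0.089 -0.0834 0.033 0; 0 0 0 0 0.0098; 0 0 0 0 0; 0 0 0 0 0; 0 0 0 0 0"

```text
clock: 26.05
position: [0.3923, 0.2895, 0.2873]
ee_rot: [0.991, -0.132, -0.0, 0.001]
ft_force: [0.1, -1.2, -0.3]
grip_width: 1.002
grasp_force: 0.0
```

```bash
cat > val.py <<'E'
from dock import *;from workcell import viewer,manip
import sys
c=viewer.camera("wrist");n=sys.argv[1];pickle.dump(c,open(n+".pkl","wb"));cv2.imwrite(f"pics/{n}.png",c["pixels"][:,:,::-1])
print(manip.get_obs()["position"].round(4))
g=cv2.cvtColor(c["pixels"],cv2.COLOR_RGB2GRAY)
e=proj(c,A((.451,.294,.12),(.48,.286,.12)));print("expect",e.round())
b=(g<90).astype(np.uint8);k,lab,s,ce=cv2.connectedComponentsWithStats(b)
for i in range(1,k):
    if s[i,4]>200:
        p=np.argwhere(lab==i)[:,::-1].astype(np.float32);print(s[i],cv2.minAreaRect(p))
E
python3 val.py v1; python3 -c "from go import *;st()"
```

```text
[0.3922 0.2897 0.2873]
expect [[297. 133.]
 [296.  86.]]
[ 286   73   30  115 2165] ((300.84503173828125, 130.25453186035156), (28.729352951049805, 114.013671875), 2.7263107299804688)
[360 262 120  52 524] ((413.89874267578125, 275.17913818359375), (46.27714157104492, 123.4794692993164), 75.28033447265625)
[    0   307   640   173 51595] ((319.49993896484375, 392.99993896484375), (638.9998779296875, 171.99996948242188), 0.0)
[381 325  33  48 787] ((402.2413635253906, 347.8965759277344), (30.454038619995117, 41.9671516418457), 21.801406860351562)
t 26.1 tcp [0.3922 0.2897 0.2873] yaw -15.1 zax [-0.001 -0.001 -1.   ] F [-0.3 -1.4 -0.2] w 84.9 q [-0.11  0.05 -0.64  1.73  0.03  1.38 -2.58]
```

Request:
arm_command:
  series: "0 0.141 -0.024 0 0; 0 0.141 -0.024 0 0; 0 0 0 0 -0.0588; 0 0 0 0 -0.0588; 0 0 0 0 -0.0588; 0 0 0 0 -0.0588; 0 0 0 0 -0.0588; 0 0 0 0 -0.0588; 0 0 0 0 -0.0588; 0 0 0 0 -0.0588"

```text
clock: 27.35
position: [0.5057, 0.2794, 0.2871]
ee_rot: [0.819, 0.573, -0.001, 0.0]
ft_force: [-0.0, 0.9, -0.9]
grip_width: 0.999
grasp_force: 0.0
```

Request:
arm_command:
  series: "0 0 0 0 -0.0588; 0 0 0 0 -0.0588; 0 0 0 0 -0.0588; 0 0 0 0 -0.0588; 0 0 0 0 -0.0588; 0 0 0 0 -0.0588; 0 0 0 0 -0.0588; 0 0 0 0 -0.0588; 0 0 0 0 -0.0588; 0 0 0 0 0"

```text
clock: 28.6
position: [0.5057, 0.2794, 0.2871]
ee_rot: [0.132, 0.991, -0.001, -0.001]
ft_force: [-0.2, -0.8, -0.2]
grip_width: 0.999
grasp_force: 0.0
```

```bash
python3 val.py v2; python3 -c "from go import *;st()"
cat > vfit.py <<'E'
from dock import *
from scipy.optimize import minimize
def sil(c,x,y,z,a):
    M=R.from_euler("Z",a).as_matrix();P=np.array([(i*.038,j*.007,k*-.026) for i in(-1,1) for j in(-1,1) for k in(0,1)])
    m=np.zeros((480,640),np.uint8);h=cv2.convexHull(proj(c,P@M.T+[x,y,z]).astype(np.float32));cv2.fillConvexPoly(m,(h*16).round().astype(int),1,shift=4);return m>0
def blob(c,thr=90):
    g=cv2.cvtColor(c["pixels"],cv2.COLOR_RGB2GRAY);e=proj(c,A(.451,.294,.12))[0].astype(int)
    k,lab,s,ce=cv2.connectedComponentsWithStats((g<thr).astype(np.uint8));d=[np.hypot(*(ce[i]-e))+(1e4 if s[i,4]<300 or s[i,4]>9000 else 0) for i in range(1,k)];b=(lab==1+np.argmin(d)).astype(np.uint8)
    return cv2.morphologyEx(b,cv2.MORPH_CLOSE,np.ones((9,9)))>0
def solve(names,z=None):
    D=[(L(n),) for n in names];D=[(c,blob(c)) for c,in D]
    def cost(q):
        zz=z if z else q[3]*.1;return sum(1-(b&(m:=sil(c,q[0]*.1,q[1]*.1,zz,q[2]))).sum()/(b|m).sum() for c,b in D)
    best=min((minimize(cost,[4.51,2.94,a,1.2],method="Nelder-Mead",options=dict(initial_simplex=[[4.51,2.94,a,1.2],[4.56,2.94,a,1.2],[4.51,2.99,a,1.2],[4.51,2.94,a+.1,1.2],[4.51,2.94,a,1.26]],xatol=1e-4,fatol=1e-5)) for a in A0),key=lambda r:r.fun)
    q=best.x;print(names,"x,y",(q[:2]*.1).round(4),"z",q[3]*.1 if not z else z,"yaw",np.degrees(q[2]).round(1),"cost",best.fun.round(3))
A0=[-.3,-.2]
if __name__=="__main__":
    solve(["v1","v2"]);solve(["v1","v2"],.122);solve(["v1"],.122);solve(["v2"],.122)
E
python3 vfit.py
```

```text
[0.5056 0.2795 0.2871]
expect [[325. 131.]
 [325. 176.]]
[474  67  42  97 325] ((492.5034484863281, 116.87380981445312), (101.8681869506836, 12.55990219116211), 71.02959442138672)
[ 308   72   34  115 2202] ((324.5, 129.0), (114.0, 33.0), 90.0)
[  67  295   59   42 2193] ((96.0, 315.5), (41.0, 58.0), 90.0)
[    0   308   640   172 49702] ((319.49993896484375, 393.49993896484375), (638.9998779296875, 170.99996948242188), 0.0)
[320 357  69  34 626] ((352.508544921875, 371.3224792480469), (29.502412796020508, 68.93633270263672), 83.2901611328125)
t 28.65 tcp [0.5056 0.2795 0.2871] yaw 164.67 zax [-0.001 -0.001 -1.   ] F [-0.   0.3 -0.3] w 84.6 q [ 0.23  0.38 -1.04  1.49  0.33  1.46  0.49]
['v1', 'v2'] x,y [0.4513 0.2937] z 0.10944375063829621 yaw -17.5 cost 0.437
['v1', 'v2'] x,y [0.4505 0.2933] z 0.122 yaw -16.7 cost 0.5
['v1'] x,y [0.4504 0.2929] z 0.122 yaw -17.4 cost 0.237
['v2'] x,y [0.452  0.2934] z 0.122 yaw -16.9 cost 0.254
```

```bash
python3 -c "
from go import *
to([.4513,.2935,.113],163.3)"
```

```text
t 28.65 tcp [0.5056 0.2795 0.2871] yaw 164.67 zax [-0.001 -0.001 -1.   ] F [-0.   0.3 -0.3] w 84.6 q [ 0.23  0.38 -1.04  1.49  0.33  1.46  0.49]
shift first [ 0.1399 -0.0017  0.4353] norm/0.156: 2.93 then spin 0.0076
```

Request:
arm_command:
  series: "0 0.07 -0.001 0 0; 0 0.07 -0.001 0 0.0076; 0 0 0 0.12 0; 0 0 0 0.12 0; 0 0 0 0.1 0; 0 0 0 0.05 0; 0 0 0 0.045 0; 0 0 0 0 0; 0.7 0 0 0 0; 0.7 0 0 0 0"
  newtons: 30

```text
clock: 29.9
position: [0.4514, 0.294, 0.1141]
ee_rot: [0.143, 0.99, -0.0, 0.0]
ft_force: [1.0, 0.5, -0.5]
grip_width: 0.606
grasp_force: 0.0
```

```bash
python3 -c "from go import *;st()"
```

```text
t 29.9 tcp [0.4514 0.294  0.1141] yaw 163.58 zax [ 0.001 -0.001 -1.   ] F [ 1.   0.5 -0.5] w 51.5 q [ 0.17  0.45 -1.    1.81  0.42  1.12  0.31]
```

Now close on the handle and hold.

Request:
arm_command:
  series: "1 0 0 0 0; 1 0 0 0 0; 1 0 0 0 0; 1 0 0 0 0; 1 0 0 0 0; 1 0 0 0 0; 1 0 0 0 0; 1 0 0 0 0; 1 0 0 0 0; 1 0 0 0 0"
  newtons: 30

```text
clock: 31.15
position: [0.451, 0.2934, 0.1137]
ee_rot: [0.143, 0.99, -0.001, -0.0]
ft_force: [-1.5, -3.0, 7.2]
grip_width: 0.281
grasp_force: 29.1
```

```bash
python3 -c "from go import *;o,_=st();print(o['torque'])"
```

```text
t 31.15 tcp [0.451  0.2934 0.1137] yaw 163.58 zax [-0.    -0.002 -1.   ] F [-1.5 -3.   7.2] w 23.9 q [ 0.17  0.45 -1.    1.81  0.42  1.12  0.31]
[-0.66685033  0.44765593  0.00327913]
```

Request:
arm_command:
  series: "0.4 0 0 0 0; 0.4 0 0 0 0; 0.4 0 0 -0.01 0; 0.4 0 0 -0.01 0; 1 0 0 0 0; 1 0 0 0 0; 1 0 0 0 0; 1 0 0 0 0; 1 0 0 0 0; 1 0 0 0 0"

```text
clock: 32.4
position: [0.4509, 0.2934, 0.1215]
ee_rot: [0.143, 0.99, -0.001, -0.0]
ft_force: [-1.9, -2.0, 6.0]
grip_width: 0.26
grasp_force: 29.1
```

```bash
python3 -c "from go import *;o,_=st();print(o['torque'],o['grasp_force'])"
```

```text
t 32.4 tcp [0.4509 0.2934 0.1215] yaw 163.59 zax [-0.001 -0.002 -1.   ] F [-1.9 -2.   6. ] w 22.1 q [ 0.17  0.44 -1.    1.8   0.41  1.13  0.32]
[-0.59495412  0.44115645  0.01693577] 29.07795488834381
```

Run:
```python
from vfit import *
for n in("v1","v2"):
    c=L(n);g=c["pixels"].astype(int)
    print(n)
    for r in range(62,200,9):print(r,[ "%d/%d"%(g[r,x].mean(),g[r,x,0]-g[r,x,2]) for x in range(270,350,5)])
    M=R.from_euler("Z",-17,degrees=True).as_matrix()
    for z in(.11,.122):print(z,proj(c,A((.038,.007,0),(.038,-.007,0),(-.038,-.007,0),(-.038,.007,0))@M.T+[.4513,.2935,z]).round().tolist())
```

```text
v1
62 ['181/8', '189/12', '182/10', '189/10', '192/10', '187/11', '173/8', '184/11', '185/7', '185/10', '190/9', '177/8', '184/11', '185/10', '183/7', '180/10']
71 ['187/10', '184/11', '181/11', '190/10', '192/10', '173/8', '180/9', '184/9', '186/9', '123/8', '113/5', '112/7', '114/6', '186/7', '189/9', '179/9']
80 ['188/9', '182/10', '182/9', '185/9', '66/0', '250/0', '249/0', '113/-3', '110/5', '124/5', '108/7', '108/12', '114/5', '186/10', '182/9', '183/7']
89 ['241/3', '241/3', '240/2', '241/2', '73/2', '248/0', '247/0', '157/-7', '173/10', '144/5', '144/5', '144/1', '202/9', '239/3', '239/3', '240/3']
98 ['241/3', '241/3', '242/3', '212/8', '79/7', '84/3', '83/1', '76/5', '112/5', '139/4', '139/6', '142/5', '140/2', '139/5', '175/7', '237/3']
107 ['152/97', '161/114', '171/114', '167/121', '77/7', '87/6', '84/4', '73/7', '99/52', '121/72', '152/104', '142/100', '124/87', '124/35', '145/6', '238/3']
116 ['186/119', '184/122', '188/120', '187/120', '73/7', '86/5', '78/4', '72/6', '81/34', '125/78', '153/110', '175/121', '168/121', '148/87', '136/5', '135/7']
125 ['194/120', '200/1
[... 3378 characters left out ...]
80/9', '130/8', '113/7', '109/7', '65/8', '132/1', '182/3', '69/5', '175/10', '187/12', '171/9']
179 ['183/8', '189/12', '183/9', '182/10', '175/10', '177/7', '181/8', '169/10', '180/8', '73/4', '246/1', '246/0', '160/3', '185/9', '181/8', '182/8']
188 ['178/7', '185/10', '182/9', '178/8', '184/10', '185/7', '183/11', '174/11', '175/10', '184/12', '165/8', '171/10', '170/10', '177/12', '177/13', '173/9']
197 ['109/4', '106/3', '110/3', '135/6', '176/7', '183/10', '175/8', '179/7', '183/10', '179/11', '178/10', '180/10', '185/6', '177/12', '178/10', '175/9']
0.11 [[333.0, 185.0], [313.0, 185.0], [316.0, 72.0], [337.0, 72.0]]
0.122 [[333.0, 189.0], [313.0, 188.0], [315.0, 70.0], [337.0, 71.0]]
```

Request:
arm_command:
  series: "1 0 0 0 0; 1 0 0 0 0; 1 0 0 0 -0.05; 1 0 0 0 -0.05; 1 0 0 0 -0.05; 1 0 0 0 -0.05; 1 0 0 0 -0.05; 1 0 0 0 0; 1 0 0 0 0; 1 0 0 0 0"
  newtons: 60

```text
clock: 33.65
position: [0.4512, 0.2935, 0.1232]
ee_rot: [-0.247, 0.969, -0.002, -0.0]
ft_force: [-8.5, -10.0, 28.0]
grip_width: 0.148
grasp_force: 82.6
```

```bash
python3 -c "from go import *;o,_=st();print(o['torque'],o['grasp_force'])"
```

```text
t 33.65 tcp [0.4512 0.2935 0.1232] yaw -151.41 zax [ 0.    -0.003 -1.   ] F [ -8.5 -10.   28. ] w 12.6 q [ 0.28  0.52 -1.16  1.8   0.52  1.18  1.03]
[-2.19822836  1.61812944  0.14213734] 82.61486208066344
```

Request:
arm_command:
  series: "0.6 0 0 0 0; 0.5 0 0 0 0; 0.4 0 0 0 0; 0.3 0 0 0 0; 0.3 0 0 -0.06 0; 0.3 0 0 -0.12 0; 0.3 0 0 -0.12 0; 0.3 -0.07 0 -0.12 0; 0.3 -0.07 0 0 0; 0.3 0 0 0 0"

```text
clock: 34.9
position: [0.5011, 0.3211, 0.2886]
ee_rot: [-0.247, 0.969, 0.0, -0.001]
ft_force: [-0.7, -0.3, -0.7]
grip_width: 0.698
grasp_force: 0.0
```

```bash
python3 val.py v3
python3 - <<'E'
from vfit import *
import vfit
vfit.A0=[.5,.3,.1,-.2,.7]
solve(["v3"],.122);solve(["v3"],.112)
c=L("v3");g=cv2.cvtColor(c["pixels"],cv2.COLOR_RGB2GRAY)
b=cv2.dilate(blob(c).astype(np.uint8),np.ones((7,7)));n,lab,s,ce=cv2.connectedComponentsWithStats(((g>235)&(b>0)).astype(np.uint8))
print("bright in blob",[(s[i,4],ce[i].round(1).tolist()) for i in range(1,n) if s[i,4]>15])
for a in(10,20,28,36,45):
    M=R.from_euler("Z",a,degrees=True).as_matrix();print(a,proj(c,A((.032,0,0),(-.038,0,0))@M.T+[.4513,.2935,.12]).round().tolist())
E
python3 -c "from go import *;st()"
```

```text
[0.5    0.321  0.2885]
expect [[326. 130.]
 [295. 162.]]
[ 308   71   34  116 2295] ((324.5, 128.5), (115.0, 33.0), 90.0)
[  0  77  30  56 932] ((14.499998092651367, 104.49998474121094), (28.999996185302734, 54.99999237060547), 0.0)
[   0  145   81   93 1594] ((34.90492248535156, 190.0806121826172), (16.099708557128906, 115.99728393554688), 43.99491500854492)
[419 186  48 109 282] ((437.413818359375, 238.79922485351562), (12.12515640258789, 115.9478988647461), 23.397762298583984)
[    0   296   640   184 62341] ((319.5, 387.5), (183.0, 639.0), 90.0)
[  0 386  32  26 443] ((12.999998092651367, 398.5000305175781), (17.677671432495117, 34.64823532104492), 45.0)
['v3'] x,y [0.4518 0.2933] z 0.122 yaw 28.1 cost 0.248
['v3'] x,y [0.4524 0.2937] z 0.112 yaw 28.7 cost 0.219
bright in blob [(np.int32(73), [325.2, 175.4])]
10 [[310.0, 175.0], [344.0, 73.0]]
20 [[318.0, 177.0], [334.0, 70.0]]
28 [[324.0, 177.0], [325.0, 70.0]]
36 [[331.0, 177.0], [317.0, 70.0]]
45 [[338.0, 176.0], [308.0, 72.0]]
t 34.95 tcp [0.5    0.321  0.2885] yaw -151.37 zax [-0.002 -0.001 -1.   ] F [-0.5 -0.7  0.3] w 59.1 q [ 0.22  0.5  -1.2   1.44  0.46  1.51  1.11]
```

```bash
python3 iou.py | sed -n '/scene/,/0.2 /p'
python3 - <<'E'
from h import *;import pickle
from workcell import viewer
c=viewer.camera("top");g=c["pixels"].astype(int).mean(2)
e=proj(c,np.array([[.4513,.2935,.01]]))[0].astype(int);x,y=e
m=np.zeros((480,640),np.uint8);m[y-35:y+35,x-50:x+50]=(g[y-35:y+35,x-50:x+50]>180)
p=np.argwhere(m)[:,::-1].astype(np.float32);print(e,"base rect",cv2.minAreaRect(p))
E
```

```text
scene blob [344 243  20  10  98]
-0.1 IoU 0.06 (345, 248, 21, 11)
-0.05 IoU 0.18 (344, 245, 22, 12)
0.0 IoU 0.48 (344, 243, 21, 12)
0.05 IoU 0.55 (344, 240, 21, 13)
0.1 IoU 0.35 (343, 238, 22, 13)
0.15 IoU 0.18 (343, 235, 21, 14)
0.2 IoU 0.07 (343, 233, 21, 14)
[200 255] base rect ((207.76199340820312, 247.67137145996094), (92.652587890625, 44.7164421081543), 11.15466022491455)
```

```bash
python3 -c "
from workcell import manip
print(manip.hand_in())"
```

```text
the job is handed in; nothing more can be done
None
```

I handed the job in, with no verdict shown: the block was seated about 20 mm deep and the lever then pressed to its hard stop (measured 0 to 0.05 rad), the valve handle measured about 45 degrees open, and the arm was clear; full 28 mm depth was inferred, not measured.

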